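# Seat a keyed scraper-knife cassette in its clamping nest and lay the retaining bar over it

### The job

Get the scraper-knife cassette ready for its knife change: put it into the pocket of the clamping nest, turned so that its notch goes over the key and it sits fully home on the pocket floor; feel it in gently, never forcing it down on the key. Then lay the forked steel retaining bar over it, resting in both saddles and centred lengthwise so that the swing bolts could be swung up into its forks. Set both parts down rather than dropping them, and leave everything else on the machine bed where it is.

Things in the scene. Friction and masses are not known exactly. Their poses are not given: they have to be found in the camera images.
- cassette: Scraper-knife cassette: loose upright aluminium block, 72 (its x) x 50 (y) x 46 mm high, 0.3 to 0.6 kg. Origin: centre of its underside. A dark knife plate on each x end, 4 mm thick, 23 to 45 mm up, makes it 78 mm long there. Same both ways round but for one notch (see cassette_notch). Grip it across the flat 50 mm sides; once seated, all that is over 20 mm above its underside stands clear of the pocket.
- cassette_notch (a point): Point on the cassette's underside at its x = +22, y = +25 mm: middle of the mouth of the one notch, 16 mm wide (x) and 12 mm deep (y), cut through the full height of the +y long side, off-centre towards the +x end. Seated, it lies at key.
- nest: Clamping nest, steel fixture bolted to the bed; its place and yaw vary. Origin: centre of its underside; x along its length, z up. Base plate 180 x 90 x 8 mm, carrying an open-topped pocket with a key, two saddle cheeks and, outside each cheek, a swing bolt 8 mm thick, pivoted at x = -76 / +76 mm and hanging outwards to 117 mm from the centre (bolts do not move).
- nest_floor (a point): Centre of the pocket floor, 8 mm above the bed: where the centre of the cassette's underside goes. Pocket inside 75 (nest x) x 53 mm (nest y), 20 mm deep, wall tops 28 mm above the bed, 4 mm 45-degree lead-in round the mouth.
- key: The nest's key, a steel rib bolted to the inside of the pocket's +y long wall, 10 mm wide (x), sticking 10.5 mm into the pocket (towards -y), its roof-shaped top 29 mm above the bed. Origin: its foot, at the wall on the pocket floor, nest x = +22, y = +26.5 mm; axes as the nest's. A cassette the wrong way round stops on it, about 20 mm too high.
- nest_saddles (a point): Midway between the two saddle floors, 55 mm above the bed, on the nest's centre. The cheeks stand at nest x = -56 and +56 mm, 12 mm thick, 48 mm wide (y), tops 67 mm above the bed; each has an open-topped slot 24 mm wide centred on y = 0, flared to 32 mm at the top. The top of a seated cassette is 1 mm below the saddle floors.
- bar: Retaining bar: straight steel bar lying loose flat on the bed, 176 mm long (its x), 20 mm wide (y), 18 mm high, 0.36 to 0.54 kg, both ends forked (slot 10 mm wide, 24 mm deep). Same both ways round. Origin: centre of its underside, z up. Solid within 64 mm either side of the middle.
- bar_middle (a point): Centre of the bar, 9 mm above its underside.
- roller: Bystander: spare grey pressure roller lying flat, 68 mm diameter, 33 mm high; origin under its centre.
- spanner: Bystander: steel spanner 180 mm long lying along its x.
- hexkey: Bystander: L-shaped dark hex key, arms about 95 and 32 mm, 6 mm thick, lying flat.
- gauge: Bystander: round pressure gauge, 52 mm diameter, 25 mm high, lying face up with a short brass stem.
- grease_tin: Bystander: grey grease tin with steel lid, 60 mm diameter, 62 mm high, upright; origin under its centre.
- brush: Bystander: cleaning brush 170 mm long, lying along its x.
Mind the look-alikes: they are no part of the job. Leave any purple look-alike of the bar alone.

How it is judged (in metres and radians):
On the way, in this order (a step that is already met when the one before it is completed fails the run):
1. the cassette sits home in the pocket, notch over the key (horizontal distance between cassette_notch and key below 0.006 m and z of cassette in the frame of nest_floor below 0.003 m and angle between cassette's own z axis and vertical below 0.06 rad), for 0.2 s.
2. the bar lies in both saddles above the cassette (z of bar_middle in the frame of nest_saddles between 0.006 and 0.0125 m and x of bar_middle in the frame of nest_saddles between -0.009 and 0.009 m and y of bar_middle in the frame of nest_saddles between -0.004 and 0.004 m and angle between the x axis of bar and the x axis of nest, either way round below 0.06 rad), for 0.2 s.
At the end, for the whole second after the job is handed in: Cassette home in the pocket: underside within 3 mm of the floor, upright (0.06 rad), notch within 6 mm of the key. Bar resting in both saddle slots: height within 3.5 mm, along the nest within 0.06 rad, centred to 9 mm lengthwise and 4 mm sideways. Both at rest (all of step 1 and all of step 2 and linear speed of each of cassette, bar below 0.02 m/s); the robot touches nothing.
It fails at once if the cassette is forced down on the key with more than 35 N (contact force between cassette and key above 35 N).
It fails at once if the cassette or the bar is dropped into the nest (lands faster than 0.45 m/s) ((linear speed of cassette above 0.45 m/s and horizontal distance between cassette and nest_floor below 0.03 m and z of cassette in the frame of nest_floor below 0.02 m) or (linear speed of bar above 0.45 m/s and horizontal distance between bar and nest_saddles below 0.03 m and z of bar in the frame of nest_saddles below 0.012 m)).
It fails at once if a bystander is shifted by more than 40 mm (distance of any of roller, spanner, hexkey, gauge, grease_tin, brush from where it was at the start of the episode above 0.04 m).
It also fails if it takes over 72 s, if anything falls off the work surface, if the arm or the gripper's body presses on something with over 40 N, if the wrist force passes 120 N, or if a joint passes its speed limit or range.

### The arm

A 6-joint arm with a two-finger parallel gripper is mounted at the origin on the work surface. World frame = base frame: x ahead of the robot, y to its left, z up, the work surface at z = 0. Lengths are in m, angles in degrees, forces in N, time in s.
With the tool pointing down it reaches from about 0.4 to 0.825 m from the base axis. Payload 7 kg.
Tool frame: the origin (TCP) lies midway between the tips of the shut fingers; the grasp point (between the pads) lies 19 mm behind it; x points along the fingers, z is the direction in which the jaws open and shut, and the axes are right-handed (so a half turn about x gives the same grasp; the last joint's range is limited). The gripper opens to 88 mm and grips with 3 to 60 N. Pads are 19 mm wide; open, the fingers measure 130 mm over their backs; the gripper's body (78 mm by 193 mm) begins 47 mm behind the grasp point.
Start: joints at [88.986, 20.546, 0.682, 0, -70.136, -16.507], TCP at [0.203, 0.644, 0.227] pointing down, gripper open.
Joint ranges: [-176.03, 176.03], [-82.01, 121.73], [-58.28, 71.71], [-173.87, 95.51], [-174.79, -0.11], [-173.66, 173.66]. Speed limits (degrees/s): [136.94, 136.94, 172.46, 180, 180, 180].

### API

Orientations are given as [roll, pitch, yaw] about the fixed x, y, z axes, in that order (R = Rz(yaw) Ry(pitch) Rx(roll)).
In Python, from plant import get_state, capture, close_job gives the robot as it stands.
- The arm moves only by the tool play_rows, never from a script. Its argument "series" is one flat list of numbers, 4 for each row, row after row: the shift along the tool's x, y, z in m, then the turn about the tool's x in rad. In form: [tx, ty, tz, spin, tx, ty, tz, spin, ...]. A call has exactly 5 rows; each row shifts and turns the commanded pose from where the row before left it, along the tool's axes as they then stand; what a row does not reach is not made up. A row lasts 1/12 s, in which the tool goes at most 41.7 mm and 7.16 degrees, less where a joint would pass 70% of its speed; a pose out of reach is approached as far as the arm can. A call is refused whole if a number of a shift passes 0.0417 or a number of a turn 0.125, either way. A call with a gripper value outside its range is refused whole. "jaw" is the opening in per cent of the stroke, from 0 (shut) to 100 (fully open), set as the call begins (left out, the last holds). The fingers move at their own pace and stop on an object; "squeeze" is the grip in N (left out, the last holds). Time passes only in rows, so rows that do not move let the fingers close, or fill a call up. It gives the time, the measured TCP pose, the force and the opening at its end, in the units of the state.
- get_state(): the state, without advancing time (a new reading comes with each control period).
- capture(name): name is "side" or "top"; returns a dict with "img" (480x640x3 uint8, blue, green, red), "K" (3x3 intrinsics, pixels), "world_from_camera" (4x4, takes a point from camera to world coordinates). Camera axes: x right, y down, z forward; pixel columns grow to the right and rows downward; lengths in m; the calibration is good to about 2 mm. A picture is of the moment at which its call begins. There is no depth.
- close_job(): hands the job in, once; it reports no verdict.
The state is a dict: "time_s": time; "joints": joint angles; "qd": joint speeds; "joint_torque": joint torques, N m; "tcp_pos": TCP position; "eef_rot": TCP orientation; "contact_force": force on the tool from outside, world axes, zero at the start; "moment": the same for the moment, N m; "gripper_width": finger opening in m.
Only numpy, scipy, OpenCV 4.12 (cv2) and the standard library are available. Lean on these libraries where they do the work, as an engineer would, in place of code of your own. Each camera call takes 0.05 s, during which the arm holds its last target.

## Working session

There is one attempt and no reset: what is moved stays moved. The work goes in short steps, Python scripts to look and compute and a tool call to move; the robot and the scene stay as the last step left them, time stands still between calls to the robot, and variables do not carry over. Pictures are saved under pics/ and viewed, and the job is handed in when it is done.

Besides the shell and the picture viewer there is one more tool, called after ">>>" by a JSON object that holds its "fn" and its "kwargs". play_rows: Moves the arm, as the interface text tells. Its arguments: {"type":"object","properties":{"series":{"type":"array","items":{"type":"number"}},"jaw":{"type":"number"},"squeeze":{"type":"number"}},"required":["series"]}

```bash
ls; mkdir -p pics; python3 - <<'E'
from plant import get_state,capture
import cv2,numpy as np
print(get_state())
for n in("top","side"):
    c=capture(n);cv2.imwrite(f"pics/{n}0.png",c["img"]);print(n,c["K"].tolist(),np.round(c["world_from_camera"],4).tolist())
E
```

```text
pics
{'time_s': 0.0, 'joints': array([ 8.89856713e+01,  2.05914869e+01,  6.34237899e-01, -1.89508861e-02,
       -7.01371548e+01, -1.65064685e+01]), 'qd': array([ 0.04849483, -0.03176209, -0.08147911, -0.05801312, -0.045551  ,
       -0.01705781]), 'joint_torque': array([ 3.26777138e-05, -5.82707405e+01,  2.93048108e+01,  6.99691325e+00,
        6.94245362e-03, -1.66459645e-04]), 'tcp_pos': array([0.20310052, 0.64320483, 0.22562932]), 'eef_rot': array([   5.82119621,   89.90392935, -101.70605464]), 'contact_force': array([-0.29169711, -0.54642155,  0.32059372]), 'moment': array([ 0.00514826,  0.02580055, -0.03978116]), 'gripper_width': 0.08789638755554202}
top [[583.4581930042538, 0.0, 332.56868674575156], [0.0, 583.4581930042538, 231.84135231878605], [0.0, 0.0, 1.0]] [[0.022, -0.9916, 0.1275, 0.3488], [-0.9995, -0.0244, -0.0177, -0.0811], [0.0207, -0.1271, -0.9917, 1.4805], [0.0, 0.0, 0.0, 1.0]]
side [[480.5246725737186, 0.0, 323.1695177845618], [0.0, 480.5246725737186, 236.49830062772628], [0.0, 0.0, 1.0]] [[-0.9226, -0.2819, 0.2633, 0.2235], [-0.3856, 0.6927, -0.6095, 0.5976], [-0.0106, -0.6638, -0.7478, 0.9248], [0.0, 0.0, 0.0, 1.0]]
```

View pics/top0.png

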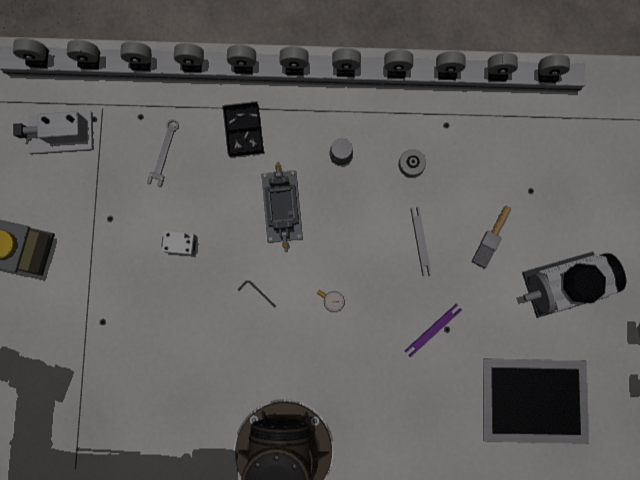

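View pics/side0.png

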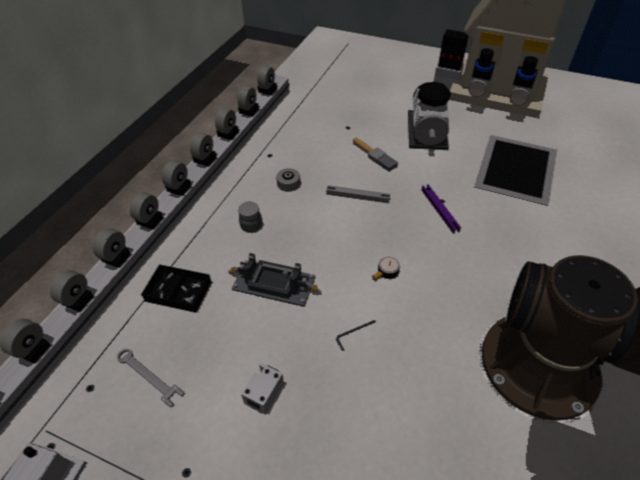

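```bash
cat > h.py <<'E'
from plant import get_state,capture
import cv2,numpy as np
def ray(c,u,v,z):
    T=c["world_from_camera"];d=T[:3,:3]@np.linalg.inv(c["K"])@[u,v,1];o=T[:3,3]
    return o+d*(z-o[2])/d[2]
def proj(c,P):
    P=np.atleast_2d(P);T=np.linalg.inv(c["world_from_camera"]);p=(T[:3,:3]@P.T).T+T[:3,3];q=(c["K"]@p.T).T
    return q[:,:2]/q[:,2:]
def crop(c,u,v,w,h,s,name):
    im=c["img"][v:v+h,u:u+w];cv2.imwrite("pics/"+name,cv2.resize(im,None,fx=s,fy=s,interpolation=cv2.INTER_CUBIC))
E
python3 - <<'E'
from h import *
c=capture("top");s=capture("side")
print(proj(c,[[0,0,0],[.2,.64,0]]),proj(s,[[0,0,0]]))
crop(c,150,220,60,45,12,"t_cas.png")
crop(c,250,155,64,100,6,"t_nest.png")
crop(c,395,195,100,90,6,"t_bar.png")
crop(s,225,355,70,60,10,"s_cas.png")
crop(s,220,245,110,70,7,"s_nest.png")
a=cv2.imread("pics/t_cas.png");print(a.shape)
E
```

```text
[[283.63550101 450.11812502]
 [ 26.0576829  361.0514465 ]] [[538.34567878 363.23643997]]
(540, 720, 3)
```

View pics/t_cas.png

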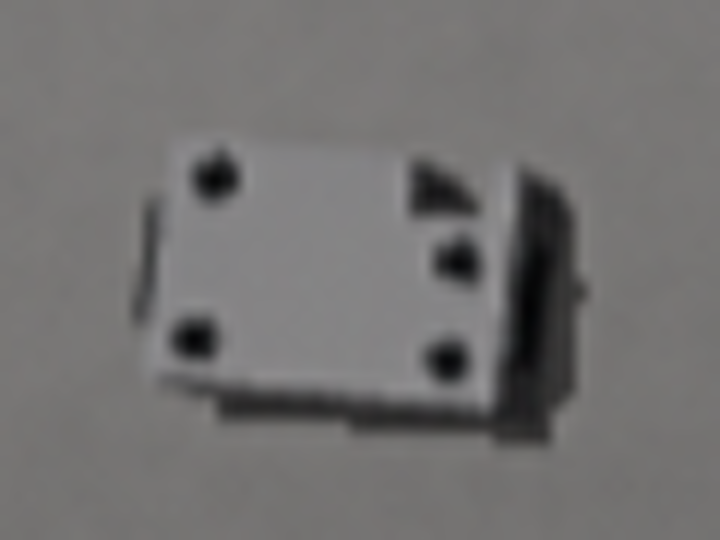

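View pics/t_nest.png

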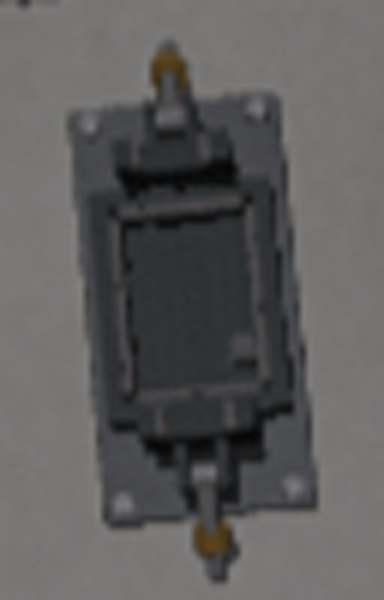

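View pics/t_bar.png

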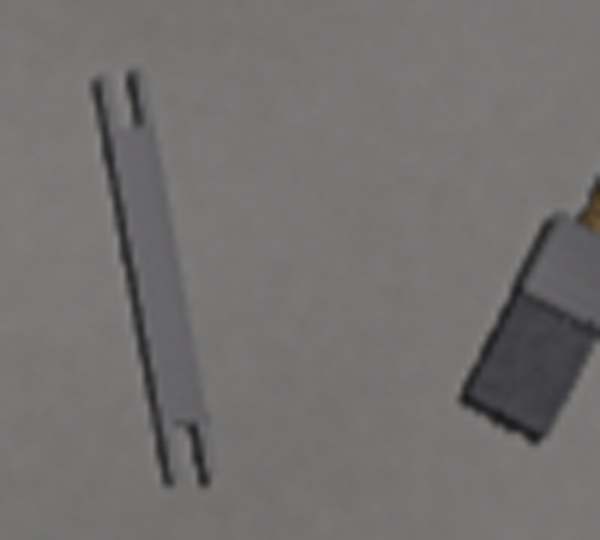

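View pics/s_cas.png

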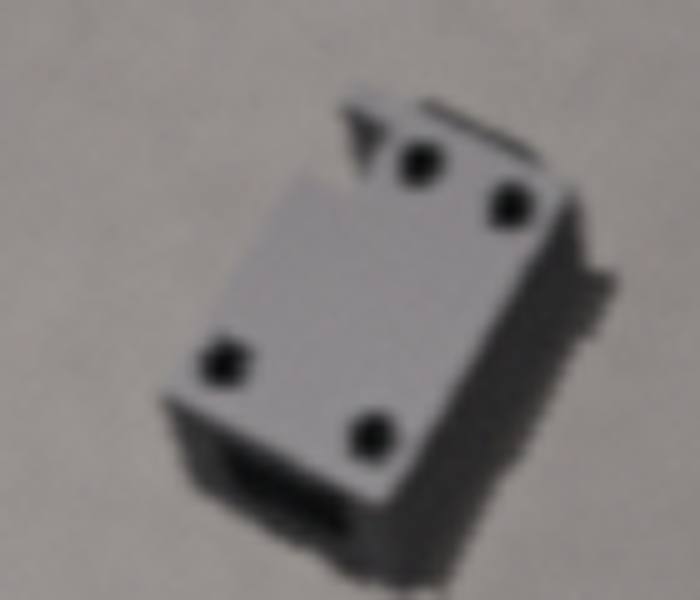

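View pics/s_nest.png

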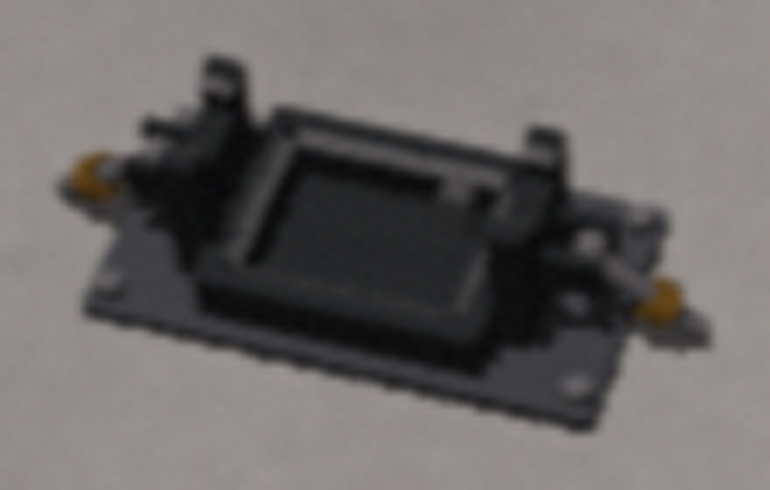

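```bash
python3 - <<'E'
from h import *
c=capture("top");s=capture("side")
crop(c,255,160,55,45,14,"a.png");crop(c,255,205,55,45,14,"b.png")
crop(s,228,250,56,42,14,"c.png");crop(s,270,262,56,45,14,"d.png")
E
```

```text
(no output)
```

View pics/a.png

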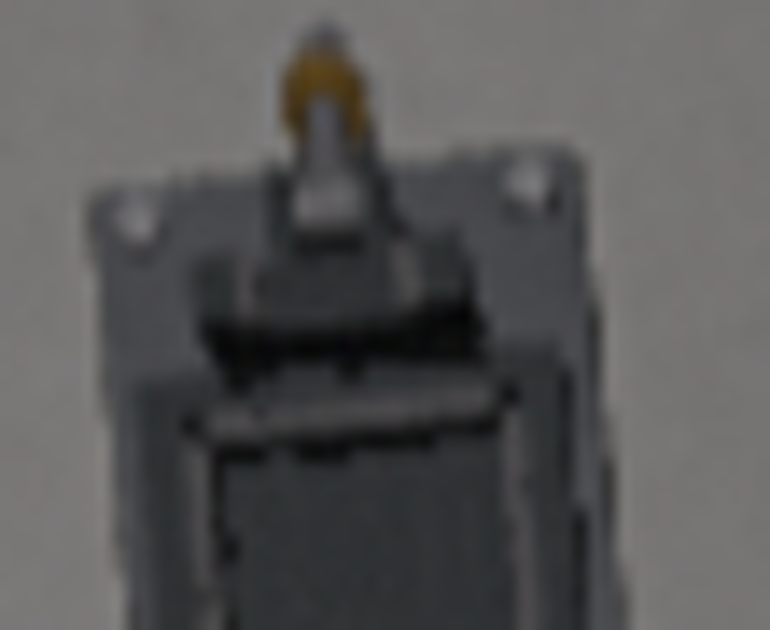

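View pics/b.png

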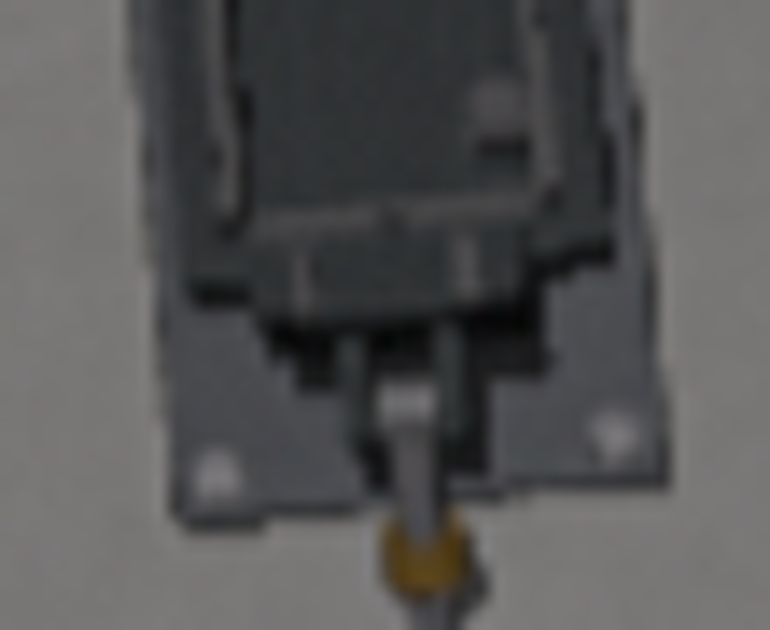

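View pics/c.png

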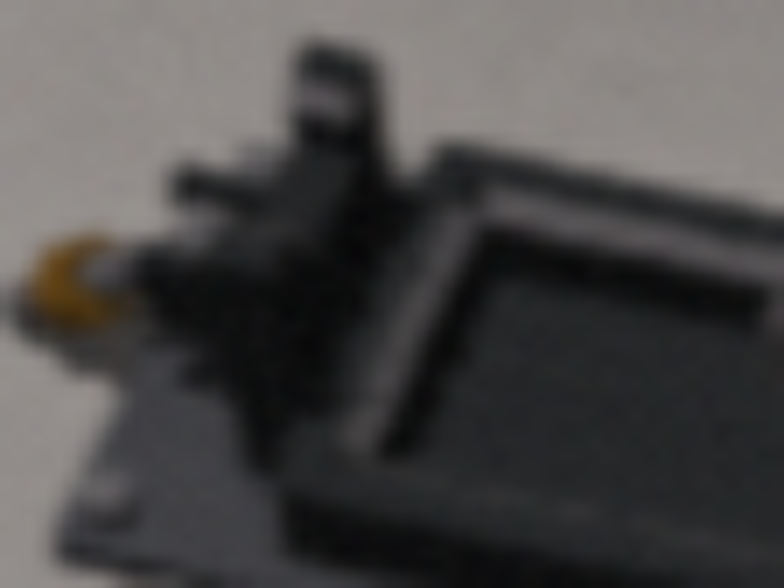

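View pics/d.png

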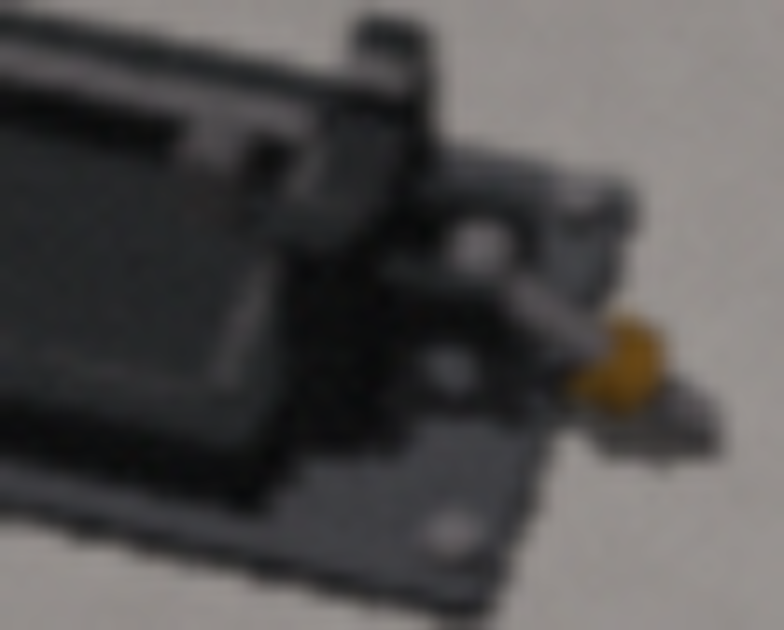

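```bash
cat > fit.py <<'E'
from h import *
from scipy.optimize import least_squares
def fit(obs,x0):
    # obs: list (cam dict, local xyz, (u,v))
    def r(p):
        co,si=np.cos(p[2]),np.sin(p[2]);out=[]
        for c,l,uv in obs:
            P=[p[0]+co*l[0]-si*l[1],p[1]+si*l[0]+co*l[1],l[2]]
            out.append(proj(c,P)[0]-uv)
        return np.ravel(out)
    f=least_squares(r,x0,loss="soft_l1");p=f.x
    return p,r(p).reshape(-1,2)
def up(U,V,s,u0,v0): return np.array([u0+(U+.5)/s-.5,v0+(V+.5)/s-.5])
E
python3 - <<'E'
from fit import *
c=capture("top");s=capture("side")
def rep(n,obs,x0):
    for tag,o in(("both",obs),("top",[q for q in obs if q[0] is c]),("side",[q for q in obs if q[0] is s])):
        p,r=fit(o,x0);print(n,tag,np.round(p[:2],4),np.degrees(p[2]).round(2));
        if tag=="both":print(r.round(1).tolist())
m=.001
A=lambda U,V:up(U,V,14,255,160);B=lambda U,V:up(U,V,14,255,205);C=lambda U,V:up(U,V,14,228,250);D=lambda U,V:up(U,V,14,270,262)
L=lambda x,y,z:(x*m,y*m,z*m)
rep("nest",[(c,L(-90,-45,8),A(92,195)),(c,L(-90,45,8),A(585,152)),(c,L(90,-45,8),B(175,517)),(c,L(90,45,8),B(668,485)),
 (s,L(-90,-45,8),C(60,530)),(s,L(90,-45,8),D(490,588)),(s,L(90,45,8),D(635,185)),
 ],[.7,0,np.radians(-175)])
T=lambda U,V:up(U,V,12,150,220);S=lambda U,V:up(U,V,10,225,355)
rep("cas",[(c,L(-36,25,46),T(175,137)),(c,L(36,25,46),T(518,165)),(c,L(36,-25,46),T(496,410)),(c,L(-36,-25,46),T(148,378)),(c,L(14,25,46),T(413,157)),(c,L(14,13,46),T(410,215)),
 (s,L(-36,25,46),S(165,395)),(s,L(-36,-25,46),S(385,503)),(s,L(36,-25,46),S(578,190)),(s,L(36,25,46),S(355,90)),(s,L(14,25,46),S(298,175))],[.6,.2,np.radians(-95)])
Q=lambda U,V:up(U,V,6,395,195)
rep("bar",[(c,L(-88,10,18),Q(93,78)),(c,L(-88,-10,18),Q(140,70)),(c,L(88,10,18),Q(163,485)),(c,L(88,-10,18),Q(210,485))],[.6,-.2,np.radians(-170)])
E
```

```text
nest both [0.6013 0.0236] -173.17
[[0.3, -0.1], [-0.0, -0.2], [0.2, 1.2], [0.4, 0.1], [-1.2, 0.1], [-0.4, 1.2], [0.5, -0.6]]
nest top [0.6018 0.0242] -173.37
nest side [0.6009 0.0226] -172.91
cas both [0.4973 0.2749] -93.38
[[-0.3, 0.3], [0.3, 0.4], [-0.2, 0.1], [-0.5, 0.4], [0.1, 0.4], [-0.2, 0.3], [-0.7, -0.1], [-0.0, 0.4], [-0.4, -0.9], [-0.1, -1.1], [-0.2, -0.3]]
cas top [0.4981 0.2745] -93.2
cas side [0.4965 0.2754] -93.64
bar both [ 0.5194 -0.3285] -178.33
[[12.8, -1.1], [-2.9, 0.3], [3.0, 0.2], [-12.8, 0.3]]
bar top [ 0.5194 -0.3285] -178.33
bar side [ 0.6 -0.2] -170.0
```

```bash
python3 - <<'E'
from h import *
c=capture("top");s=capture("side")
im=np.hstack([c["img"][200:245,402:432],c["img"][240:285,408:438]])
cv2.imwrite("pics/e.png",cv2.resize(im,None,fx=13,fy=13,interpolation=cv2.INTER_CUBIC))
crop(s,320,178,78,30,10,"f.png")
E
```

```text
(no output)
```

View pics/e.png

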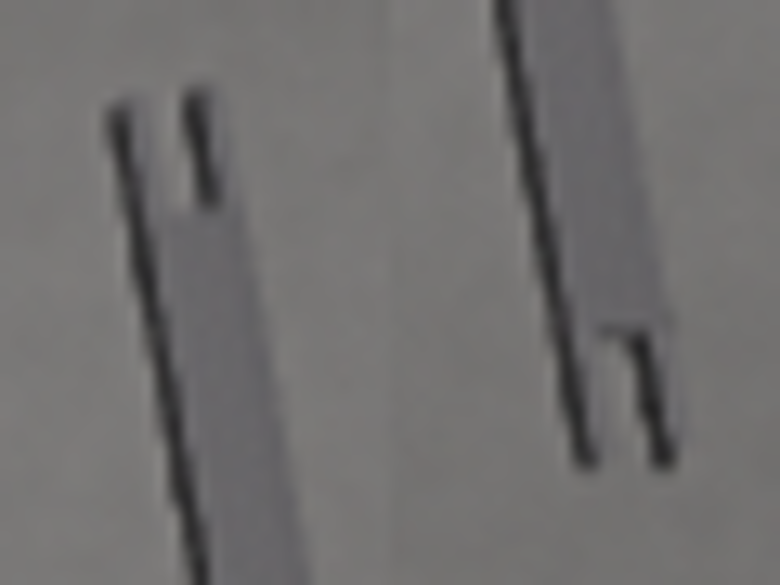

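View pics/f.png

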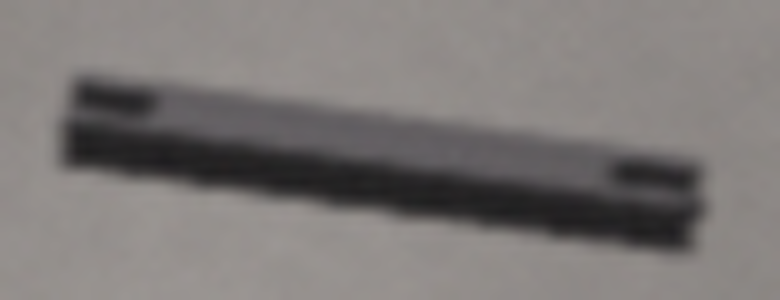

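```bash
python3 - <<'E'
from fit import *
c=capture("top");s=capture("side")
m=.001;L=lambda x,y,z:(x*m,y*m,z*m)
A=lambda U,V:up(U,V,13,402,200);B=lambda U,V:up(U-390,V,13,408,240);S=lambda U,V:up(U,V,10,320,178)
obs=[(c,L(-88,-10,18),A(127,100)),(c,L(-88,10,18),A(213,86)),(c,L(88,-10,18),B(597,467)),(c,L(88,10,18),B(683,462)),
(s,L(-88,10,18),S(75,78)),(s,L(88,10,18),S(700,160)),(s,L(-88,-10,18),S(65,122)),(s,L(88,-10,18),S(700,207))]
for o in(obs,obs[:4],obs[4:]):
    p,r=fit(o,[.55,-.22,np.radians(-170)]);print(np.round(p[:2],4),np.degrees(p[2]).round(2),r.round(1).tolist())
from scipy.spatial.transform import Rotation as R
st=get_state();print(R.from_euler("xyz",st["eef_rot"],degrees=True).as_matrix().round(4))
E
```

```text
[ 0.5192 -0.3302] -169.53 [[-0.8, 0.4], [0.3, 0.3], [-0.6, 0.5], [0.6, -0.4], [-0.0, -0.7], [0.4, -0.2], [-0.5, -0.3], [-0.5, 0.1]]
[ 0.5198 -0.3305] -169.83 [[-0.5, 0.2], [0.6, 0.1], [-0.6, 0.3], [0.5, -0.6]]
[ 0.5183 -0.3293] -168.91 [[0.0, -0.2], [0.6, -0.2], [-0.4, 0.2], [-0.2, 0.1]]
[[ 0.000e+00  9.536e-01 -3.011e-01]
 [ 1.000e-04 -3.011e-01 -9.536e-01]
 [-1.000e+00 -0.000e+00 -1.000e-04]]
```

```bash
cat > plan.py <<'E'
from h import *
from scipy.spatial.transform import Rotation as R
def phi(st):
    M=R.from_euler("xyz",st["eef_rot"],degrees=True).as_matrix();return np.degrees(np.arctan2(M[1,2],M[0,2])),M
def plan(x,y,z,ph,n,f=None):
    st=get_state();p0,M=phi(st);p=st["tcp_pos"];d=np.array([x,y,z])-p
    dphi=(ph-p0+180)%360-180
    print("t",round(st["time_s"],2),"tcp",p.round(4),"phi",p0.round(2),"tilt",M[:,0].round(4),"F",st["contact_force"].round(1),"w",round(st["gripper_width"],4),"J",st["joints"].round(0))
    print("d",d.round(4),"spin",-dphi)
    a=np.radians(p0);s=-np.radians(dphi)/n
    for i in range(n):
        ty=-np.sin(a)*d[0]+np.cos(a)*d[1];tz=np.cos(a)*d[0]+np.sin(a)*d[1]
        print(", ".join(f"{v:.4f}" for v in(-d[2]/n,ty/n,tz/n,s)),end=",\n" if i%5<4 else "\n\n");a-=s
E
python3 -c "
from plan import *
plan(.4973,.2749,.2256,176.6,20)"
```

```text
t 0.6 tcp [0.2032 0.6437 0.2266] phi -107.52 tilt [ 0.e+00  1.e-04 -1.e+00] F [ 0.1 -0.8  0.2] w 0.0875 J [ 89.  21.   1.   0. -70. -17.]
d [ 0.2941 -0.3688 -0.001 ] spin 75.87924094329975
0.0001, 0.0196, 0.0132, 0.0662,
0.0001, 0.0204, 0.0118, 0.0662,
0.0001, 0.0211, 0.0105, 0.0662,
0.0001, 0.0218, 0.0090, 0.0662,
0.0001, 0.0223, 0.0076, 0.0662

0.0001, 0.0228, 0.0061, 0.0662,
0.0001, 0.0231, 0.0046, 0.0662,
0.0001, 0.0234, 0.0030, 0.0662,
0.0001, 0.0235, 0.0015, 0.0662,
0.0001, 0.0236, -0.0001, 0.0662

0.0001, 0.0235, -0.0017, 0.0662,
0.0001, 0.0234, -0.0032, 0.0662,
0.0001, 0.0231, -0.0047, 0.0662,
0.0001, 0.0227, -0.0063, 0.0662,
0.0001, 0.0223, -0.0078, 0.0662

0.0001, 0.0217, -0.0092, 0.0662,
0.0001, 0.0211, -0.0106, 0.0662,
0.0001, 0.0203, -0.0120, 0.0662,
0.0001, 0.0195, -0.0133, 0.0662,
0.0001, 0.0185, -0.0146, 0.0662
```

Candidates in the top picture:
- **Cassette:** the white block with four holes and a notch at (179,243), not the white valve unit at (60,130).
- **Bar:** the grey forked bar at (420,241), not the purple one at (433,330) or the spanner at (163,155).
- **Nest:** at (282,208).

The close crops confirm the notch, the forks and the key, which is at the lower right of the pocket. Moving to the cassette now.

>>> {"fn": "play_rows", "kwargs": {"series": [0, 0.0196, 0.0132, 0.066, 0, 0.0204, 0.0118, 0.066, 0, 0.0211, 0.0105, 0.066, 0, 0.0218, 0.009, 0.066, 0, 0.0223, 0.0076, 0.066], "jaw": 100}}

```text
time_s: 1.02
tcp_pos: [0.2773, 0.5506, 0.2266]
eef_rot: [167.6, 90.0, 41.0]
contact_force: [0.6, -0.2, -0.4]
gripper_width: 0.0878
```

>>> {"fn": "play_rows", "kwargs": {"series": [0, 0.0228, 0.0061, 0.066, 0, 0.0231, 0.0046, 0.066, 0, 0.0234, 0.003, 0.066, 0, 0.0235, 0.0015, 0.066, 0, 0.0236, 0, 0.066]}}

```text
time_s: 1.43
tcp_pos: [0.3508, 0.4584, 0.2268]
eef_rot: [-149.6, 90.0, 64.9]
contact_force: [0.1, 0.0, -0.5]
gripper_width: 0.0879
```

>>> {"fn": "play_rows", "kwargs": {"series": [0, 0.0235, -0.0017, 0.066, 0, 0.0234, -0.0032, 0.066, 0, 0.0231, -0.0047, 0.066, 0, 0.0227, -0.0063, 0.066, 0, 0.0223, -0.0078, 0.066]}}

```text
time_s: 1.85
tcp_pos: [0.4246, 0.3664, 0.2268]
eef_rot: [-136.7, 90.0, 58.9]
contact_force: [-0.1, 0.2, 0.0]
gripper_width: 0.0873
```

>>> {"fn": "play_rows", "kwargs": {"series": [0, 0.0217, -0.0092, 0.066, 0, 0.0211, -0.0106, 0.066, 0, 0.0203, -0.012, 0.066, 0, 0.0195, -0.0133, 0.066, 0, 0.0185, -0.0146, 0.066]}}

```text
time_s: 2.27
tcp_pos: [0.4985, 0.2744, 0.2268]
eef_rot: [-130.0, 90.0, 46.6]
contact_force: [0.2, 0.4, -0.5]
gripper_width: 0.0876
```

```bash
python3 -c "
from plan import *
plan(.4973,.2749,.1,176.6,5)
c=capture('top');cv2.imwrite('pics/g.png',c['img'])
s=capture('side');cv2.imwrite('pics/g2.png',s['img'])"
```

```text
t 2.27 tcp [0.4985 0.2744 0.2268] phi 176.67 tilt [ 3.e-04  3.e-04 -1.e+00] F [ 0.2  0.4 -0.5] w 0.0876 J [ 49.  11. -13.   0. -66. -52.]
d [-0.0012  0.0005 -0.1268] spin 0.06634168656000838
0.0254, -0.0001, 0.0002, 0.0002,
0.0254, -0.0001, 0.0002, 0.0002,
0.0254, -0.0001, 0.0002, 0.0002,
0.0254, -0.0001, 0.0002, 0.0002,
0.0254, -0.0001, 0.0002, 0.0002
```

View pics/g2.png

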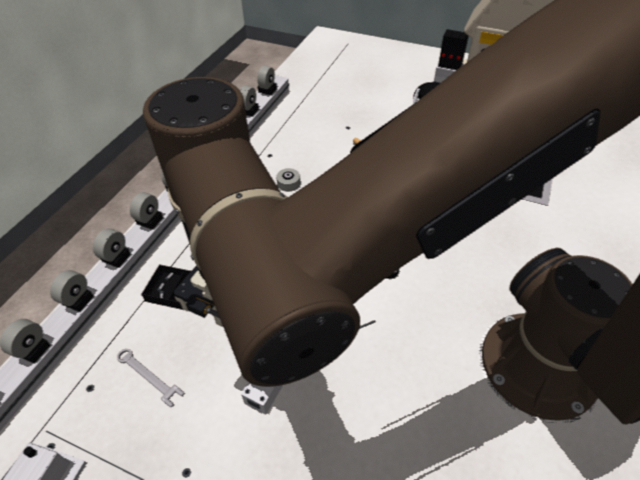

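View pics/g.png

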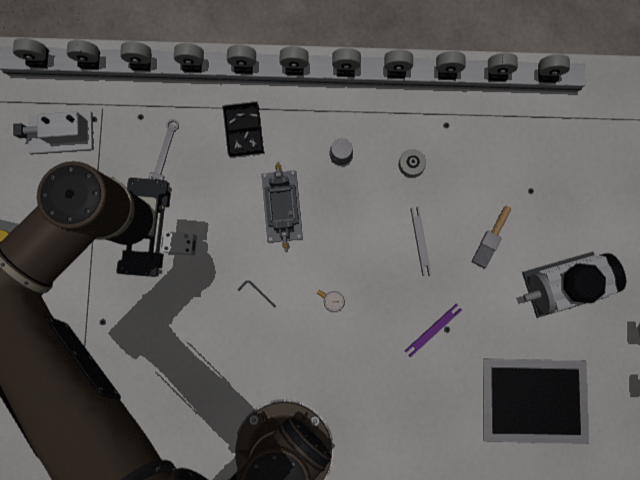

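>>> {"fn": "play_rows", "kwargs": {"series": [0.0256, 0, 0.0002, 0, 0.0254, 0, 0.0002, 0, 0.0254, 0, 0.0002, 0, 0.0254, -0.0002, 0.0003, 0, 0.0254, -0.0002, 0.0003, 0]}}

```text
time_s: 2.78
tcp_pos: [0.4965, 0.2761, 0.0986]
eef_rot: [-126.7, 90.0, 50.2]
contact_force: [0.3, 0.4, -0.7]
gripper_width: 0.0878
```

```bash
python3 -c "
from plan import *
plan(.4973,.2749,.026,176.6,5)
s=capture('side');crop(s,200,300,160,120,5,'g3.png')"
```

```text
t 2.78 tcp [0.4965 0.2761 0.0986] phi 176.89 tilt [ 5.e-04  7.e-04 -1.e+00] F [ 0.3  0.4 -0.7] w 0.0878 J [ 49.  17. -23.  -0. -50. -52.]
d [ 0.0008 -0.0012 -0.0726] spin 0.29294277444168415
0.0145, 0.0002, -0.0002, 0.0010,
0.0145, 0.0002, -0.0002, 0.0010,
0.0145, 0.0002, -0.0002, 0.0010,
0.0145, 0.0002, -0.0002, 0.0010,
0.0145, 0.0002, -0.0002, 0.0010
```

View pics/g3.png

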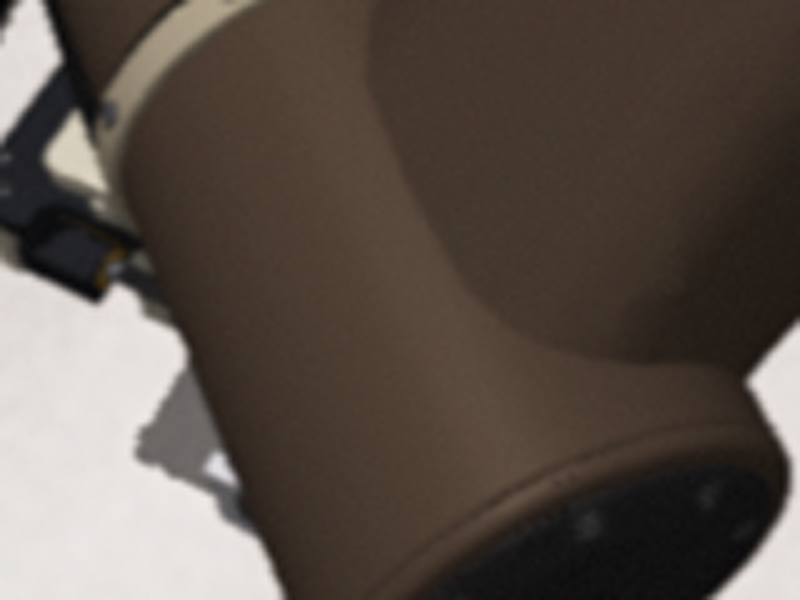

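>>> {"fn": "play_rows", "kwargs": {"series": [0.0152, 0.0002, -0.0001, 0.001, 0.0152, 0.0002, -0.0001, 0.001, 0.0152, 0.0002, -0.0001, 0.001, 0.0152, 0.0002, -0.0001, 0.001, 0.0152, 0.0002, -0.0001, 0.001]}}

```text
time_s: 3.25
tcp_pos: [0.4974, 0.2755, 0.0237]
eef_rot: [-136.5, 89.9, 40.1]
contact_force: [0.9, -1.2, 0.4]
gripper_width: 0.0875
```

```bash
python3 -c "
from plan import *
plan(.4973,.2749,.023,176.6,5)
s=capture('top');crop(s,120,200,120,90,6,'g4.png')"
```

```text
t 3.25 tcp [0.4974 0.2755 0.0237] phi 176.62 tilt [ 8.e-04  7.e-04 -1.e+00] F [ 0.9 -1.2  0.4] w 0.0875 J [ 49.  23. -27.   0. -41. -52.]
d [-0.0001 -0.0006 -0.0007] spin 0.017138086964081367
0.0001, 0.0001, 0.0000, 0.0001,
0.0001, 0.0001, 0.0000, 0.0001,
0.0001, 0.0001, 0.0000, 0.0001,
0.0001, 0.0001, 0.0000, 0.0001,
0.0001, 0.0001, 0.0000, 0.0001
```

View pics/g4.png

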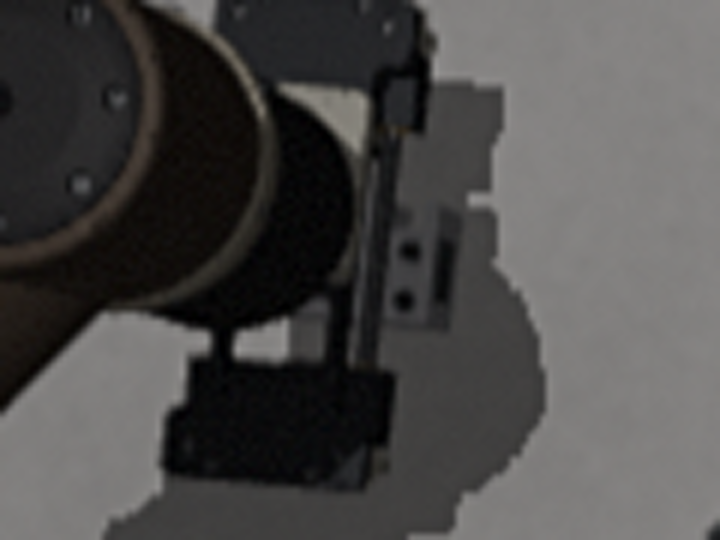

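>>> {"fn": "play_rows", "kwargs": {"series": [0.0002, 0, 0, 0, 0.0002, 0, 0, 0, 0, 0, 0, 0, 0, 0, 0, 0, 0, 0, 0, 0], "jaw": 40, "squeeze": 30}}

```text
time_s: 3.72
tcp_pos: [0.4975, 0.2752, 0.024]
eef_rot: [-130.1, 89.9, 46.5]
contact_force: [0.5, -0.3, 0.0]
gripper_width: 0.0596
```

>>> {"fn": "play_rows", "kwargs": {"series": [0, 0, 0, 0, 0, 0, 0, 0, 0, 0, 0, 0, 0, 0, 0, 0, 0, 0, 0, 0]}}

```text
time_s: 4.13
tcp_pos: [0.4976, 0.2752, 0.0236]
eef_rot: [-140.6, 89.9, 36.0]
contact_force: [-0.3, 0.2, 5.8]
gripper_width: 0.0497
```

```bash
python3 -c "
from plan import *
plan(.4973,.2749,.123,176.6,5)"
```

```text
t 4.13 tcp [0.4976 0.2752 0.0236] phi 176.58 tilt [ 1.e-03  7.e-04 -1.e+00] F [-0.3  0.2  5.8] w 0.0497 J [ 49.  23. -27.   0. -41. -52.]
d [-0.0003 -0.0003  0.0994] spin -0.020304971885508394
-0.0199, 0.0001, 0.0001, -0.0001,
-0.0199, 0.0001, 0.0001, -0.0001,
-0.0199, 0.0001, 0.0001, -0.0001,
-0.0199, 0.0001, 0.0001, -0.0001,
-0.0199, 0.0001, 0.0001, -0.0001
```

>>> {"fn": "play_rows", "kwargs": {"series": [-0.01, 0, 0, 0, -0.02, 0, 0, 0, -0.03, 0, 0, 0, -0.03, 0, 0, 0, -0.03, 0, 0, 0], "jaw": 35}}

```text
time_s: 4.55
tcp_pos: [0.4963, 0.274, 0.144]
eef_rot: [40.0, 89.9, -143.4]
contact_force: [1.0, 1.4, -4.7]
gripper_width: 0.0495
```

```bash
python3 -c "
from plan import *
plan(.6013,.0236,.144,96.8,15)
s=capture('side');cv2.imwrite('pics/k.png',s['img'])"
```

```text
t 4.55 tcp [0.4963 0.274  0.144 ] phi 176.55 tilt [-0.0017 -0.0013 -1.    ] F [ 1.   1.4 -4.7] w 0.0495 J [ 49.  14. -20.  -0. -56. -52.]
d [ 0.105  -0.2504  0.    ] spin 79.74664998921632
-0.0000, 0.0162, -0.0080, 0.0928,
-0.0000, 0.0154, -0.0095, 0.0928,
-0.0000, 0.0145, -0.0109, 0.0928,
-0.0000, 0.0134, -0.0122, 0.0928,
-0.0000, 0.0122, -0.0133, 0.0928

-0.0000, 0.0109, -0.0144, 0.0928,
-0.0000, 0.0096, -0.0154, 0.0928,
-0.0000, 0.0081, -0.0162, 0.0928,
-0.0000, 0.0066, -0.0169, 0.0928,
-0.0000, 0.0050, -0.0174, 0.0928

-0.0000, 0.0033, -0.0178, 0.0928,
-0.0000, 0.0017, -0.0180, 0.0928,
-0.0000, -0.0000, -0.0181, 0.0928,
-0.0000, -0.0017, -0.0180, 0.0928,
-0.0000, -0.0033, -0.0178, 0.0928
```

View pics/k.png

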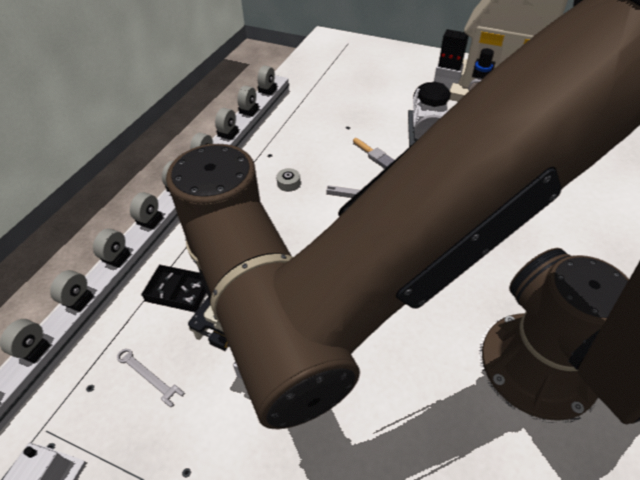

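>>> {"fn": "play_rows", "kwargs": {"series": [0, 0.0162, -0.008, 0.093, 0, 0.0154, -0.0095, 0.093, 0, 0.0145, -0.0109, 0.093, 0, 0.0134, -0.0122, 0.093, 0, 0.0122, -0.0133, 0.093]}}

```text
time_s: 5.02
tcp_pos: [0.5317, 0.1903, 0.1427]
eef_rot: [47.2, 89.9, -163.2]
contact_force: [-0.5, -0.3, -2.8]
gripper_width: 0.0498
```

>>> {"fn": "play_rows", "kwargs": {"series": [0, 0.0109, -0.0144, 0.093, 0, 0.0096, -0.0154, 0.093, 0, 0.0081, -0.0162, 0.093, 0, 0.0066, -0.0169, 0.093, 0, 0.005, -0.0174, 0.093]}}

```text
time_s: 5.43
tcp_pos: [0.5666, 0.1067, 0.1426]
eef_rot: [68.5, 89.9, -168.5]
contact_force: [0.1, -0.7, -2.8]
gripper_width: 0.0502
```

>>> {"fn": "play_rows", "kwargs": {"series": [0, 0.0033, -0.0178, 0.093, 0, 0.0017, -0.018, 0.093, 0, 0, -0.0181, 0.093, 0, -0.0017, -0.018, 0.093, 0, -0.0033, -0.0178, 0.093]}}

```text
time_s: 5.85
tcp_pos: [0.6014, 0.0233, 0.1426]
eef_rot: [85.4, 89.9, -178.3]
contact_force: [0.7, -0.3, -3.1]
gripper_width: 0.0498
```

```bash
python3 -c "
from plan import *
plan(.6013,.0236,.1,96.8,5)
s=capture('side');cv2.imwrite('pics/l.png',s['img'])
s=capture('top');cv2.imwrite('pics/l2.png',s['img'])"
```

```text
t 5.85 tcp [0.6014 0.0233 0.1426] phi 96.35 tilt [-0.0016 -0.     -1.    ] F [ 0.7 -0.3 -3.1] w 0.0498 J [  21.   18.  -15.   -0.  -57. -104.]
d [-0.0001  0.0003 -0.0426] spin -0.450666398981582
0.0085, 0.0000, 0.0001, -0.0016,
0.0085, 0.0000, 0.0001, -0.0016,
0.0085, 0.0000, 0.0001, -0.0016,
0.0085, 0.0000, 0.0001, -0.0016,
0.0085, 0.0000, 0.0001, -0.0016
```

View pics/l.png

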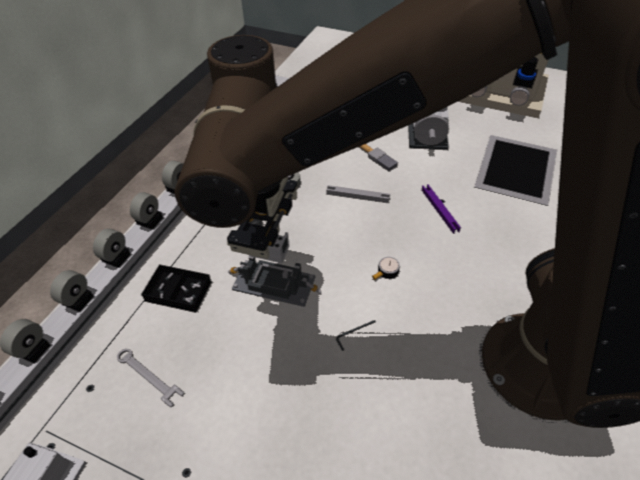

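View pics/l2.png

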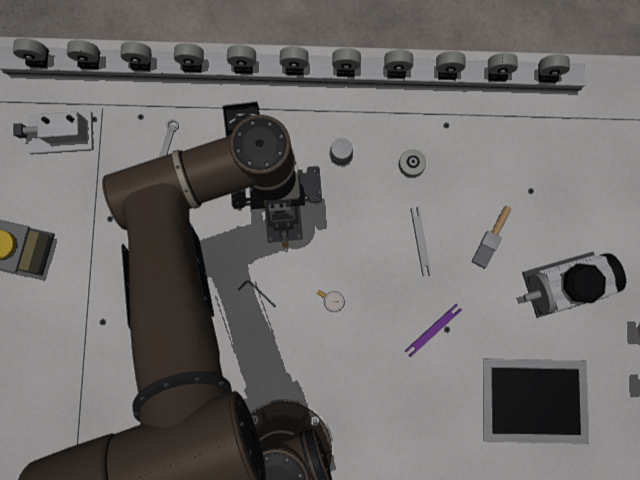

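>>> {"fn": "play_rows", "kwargs": {"series": [0.014, 0, 0, -0.002, 0.014, 0, 0, -0.002, 0.014, 0, 0, -0.002, 0.014, 0, 0, -0.002, 0.014, 0, 0.0002, 0]}}

```text
time_s: 6.37
tcp_pos: [0.6011, 0.0247, 0.0721]
eef_rot: [81.1, 89.9, 178.3]
contact_force: [0.7, 0.2, -2.1]
gripper_width: 0.0495
```

```bash
python3 -c "
from plan import *
plan(.6013,.0236,.06,96.8,5)
s=capture('side');crop(s,215,215,120,90,6,'n.png')
s=capture('top');crop(s,240,160,80,90,7,'n2.png')"
```

```text
t 6.37 tcp [0.6011 0.0247 0.0721] phi 97.17 tilt [-0.0011  0.     -1.    ] F [ 0.7  0.2 -2.1] w 0.0495 J [  21.   22.  -20.   -0.  -49. -104.]
d [ 0.0002 -0.0011 -0.0121] spin 0.3655670158501607
0.0024, -0.0000, -0.0002, 0.0013,
0.0024, -0.0000, -0.0002, 0.0013,
0.0024, -0.0000, -0.0002, 0.0013,
0.0024, -0.0000, -0.0002, 0.0013,
0.0024, -0.0000, -0.0002, 0.0013
```

View pics/n.png

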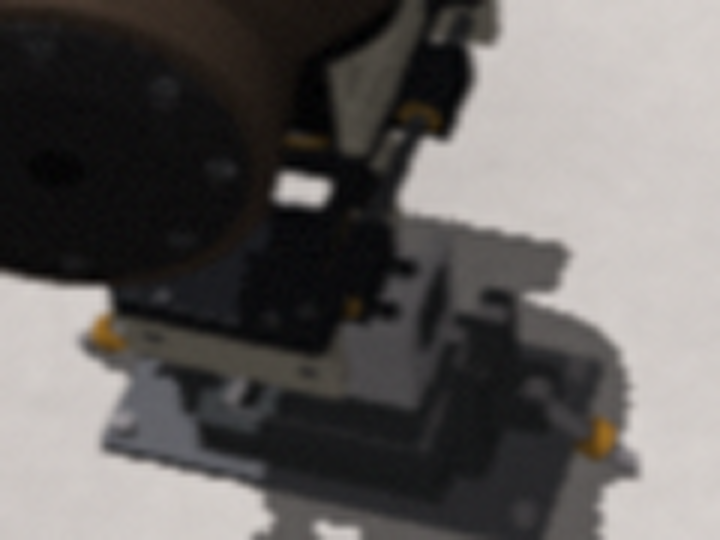

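View pics/n2.png

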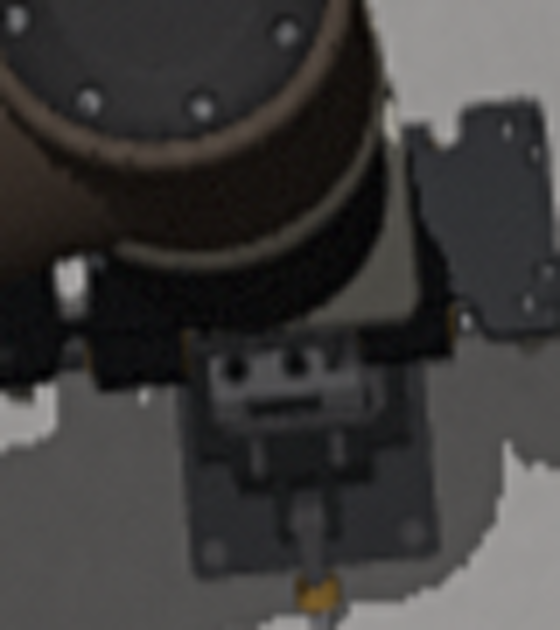

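```bash
cat > ov.py <<'E'
from plan import *
def wire(c,P,edges,im,col,s,u0,v0):
    q=(proj(c,P)-[u0,v0]+.5)*s-.5
    for a,b in edges: cv2.line(im,tuple(np.round(q[a]*8).astype(int)),tuple(np.round(q[b]*8).astype(int)),col,1,cv2.LINE_AA,3)
def box(x,y,yaw,z0,z1,x0,x1,y0,y1):
    P=np.array([[a,b,z] for z in(z0,z1) for a,b in((x0,y0),(x1,y0),(x1,y1),(x0,y1))])
    M=R.from_euler("z",yaw,degrees=True).as_matrix();return P@M.T+[x,y,0]
E=[(0,1),(1,2),(2,3),(3,0),(4,5),(5,6),(6,7),(7,4),(0,4),(1,5),(2,6),(3,7)]
def overlay(cam,u0,v0,w,h,s,name,items):
    c=capture(cam);im=cv2.convertScaleAbs(c["img"],alpha=1.7,beta=10)
    im=cv2.resize(im[v0:v0+h,u0:u0+w],None,fx=s,fy=s,interpolation=cv2.INTER_CUBIC)
    for P,col in items: wire(c,P,E,im,col,s,u0,v0)
    cv2.imwrite("pics/"+name,im)
E
python3 - <<'E'
from ov import *
st=get_state();x,y,z=st["tcp_pos"];ph=phi(st)[0]
it=[(box(.6013,.0236,-173.17,0,.008,-.09,.09,-.045,.045),(0,0,255)),(box(.6013,.0236,-173.17,.030,.067,.050,.062,-.024,.024),(0,255,255)),
(box(x,y,ph-270,z-.0236,z-.0236+.046,-.036,.036,-.025,.025),(0,255,0)),(box(x,y,ph-270,z-.0236,z-.0236+.046,.014,.03,.013,.025),(255,255,0))]
print(ph-270)
overlay("side",240,235,90,70,9,"o1.png",it)
overlay("top",258,190,60,60,10,"o2.png",it)
E
```

```text
-172.8786816169794
```

View pics/o1.png

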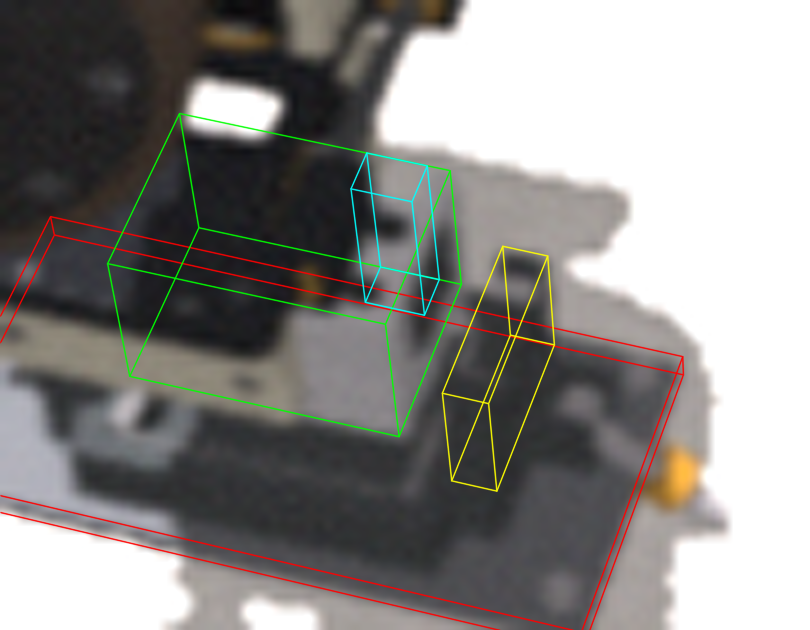

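View pics/o2.png

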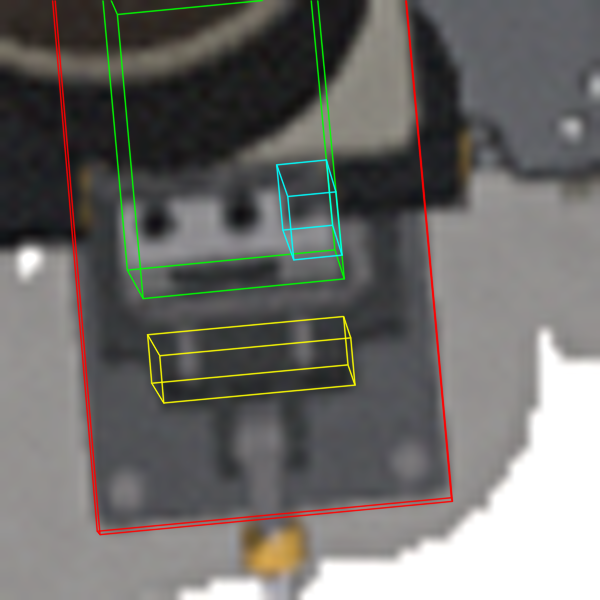

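```bash
python3 - <<'E'
from ov import *
for n,u,v,w,h in(("side",270,245,36,42),("top",262,200,36,30)):
    c=capture(n);im=cv2.convertScaleAbs(c["img"][v:v+h,u:u+w],alpha=2.2)
    cv2.imwrite(f"pics/p_{n}.png",cv2.resize(im,None,fx=18 if n=="top" else 14,fy=18 if n=="top" else 14,interpolation=cv2.INTER_CUBIC))
E
```

```text
(no output)
```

View pics/p_side.png

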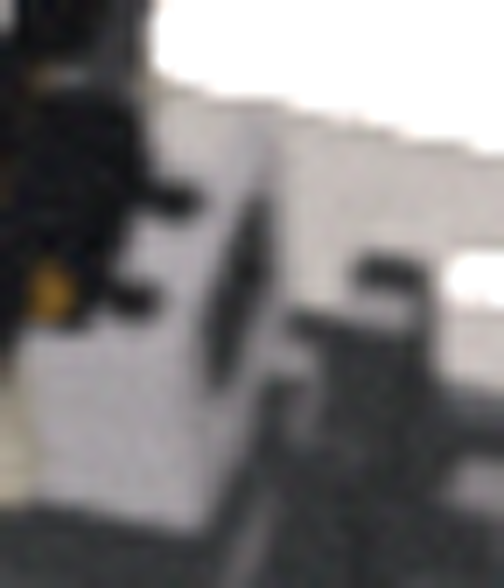

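View pics/p_top.png

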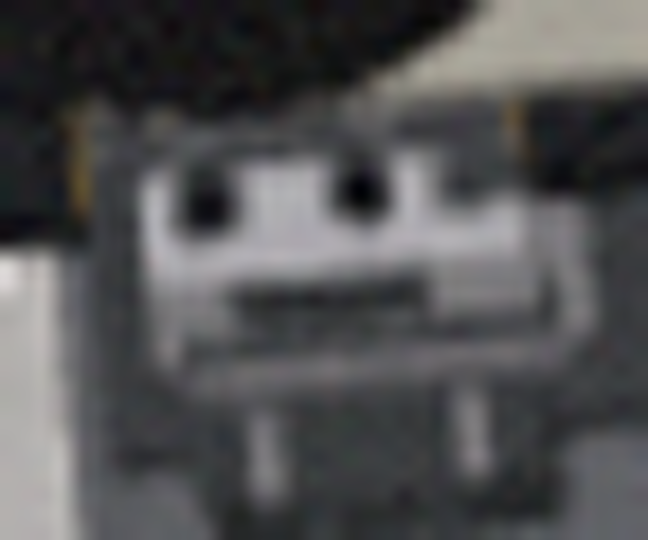

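```bash
python3 - <<'E'
from fit import *
from plan import phi
c=capture("top");s=capture("side");st=get_state();z=st["tcp_pos"][2]-.0236;print(st["tcp_pos"],phi(st)[0]-270)
m=.001;L=lambda x,y,q:(x*m,y*m,q*m+z)
T=lambda U,V:up(U,V,18,262,200);S=lambda U,V:up(U,V,14,270,245)
obs=[(c,L(36,-25,46),T(152,275)),(c,L(36,25,46),T(530,248)),(c,L(36,-25,0),T(183,350)),(c,L(36,25,0),T(548,326)),(c,L(30,13,46),T(487,202)),
(s,L(36,-25,0),S(205,532)),(s,L(36,25,46),S(270,130)),(s,L(36,-25,46),S(192,350))]
for o in(obs,obs[:5],obs[5:]):
    p,r=fit(o,[.6,.02,np.radians(-173)]);print(np.round(p[:2],4),np.degrees(p[2]).round(2),r.round(1).tolist())
E
```

```text
[0.60249109 0.02479662 0.07402239] -172.88612512487072
[0.6   0.025] -171.49 [[0.2, 1.5], [-0.0, 0.4], [0.1, 0.2], [-0.1, -1.0], [-2.9, 1.1], [-0.4, -0.6], [0.1, -1.6], [-1.0, -0.1]]
[0.6016 0.0228] -174.37 [[0.4, 0.4], [0.2, 0.4], [0.2, -0.9], [0.1, -1.0], [-2.6, 0.8]]
[0.5984 0.0274] -169.81 [[0.2, 0.1], [0.1, -1.0], [-0.3, 0.6]]
```

```bash
cat >> plan.py <<'E'
def avg(n=10):
    L=[]
    for i in range(n):
        st=get_state();p,M=phi(st);L.append(np.r_[st["tcp_pos"]*1000,p,st["contact_force"],st["moment"],st["gripper_width"]*1000]);capture("top")
    L=np.array(L);print(round(st["time_s"],2),"mean tcp/phi/F/M/w",L.mean(0).round(2).tolist(),"std",L.std(0).round(2).tolist());return L.mean(0)
E
python3 -c "
from plan import *
avg()"
```

```text
7.22 mean tcp/phi/F/M/w [602.13, 24.61, 73.45, 97.1, -0.09, 0.03, -3.62, 0.05, -0.15, 0.02, 49.89] std [0.19, 0.1, 0.35, 0.01, 0.39, 0.45, 0.64, 0.03, 0.03, 0.04, 0.18]
```

>>> {"fn": "play_rows", "kwargs": {"series": [0.0035, 0.0003, -0.0002, 0.002, 0.0035, 0.0002, -0.0002, 0.002, 0.0035, 0, 0, 0, 0.0035, 0, 0, 0, 0.0035, 0, 0, 0]}}

```text
time_s: 7.68
tcp_pos: [0.6013, 0.024, 0.0548]
eef_rot: [100.5, 90.0, -162.7]
contact_force: [0.1, -0.4, -2.9]
gripper_width: 0.0497
```

```bash
python3 - <<'E'
from ov import *
avg(6)
for n,u,v,w,h in(("side",262,250,50,42),("top",262,200,40,34)):
    c=capture(n);im=cv2.convertScaleAbs(c["img"][v:v+h,u:u+w],alpha=2.2)
    cv2.imwrite(f"pics/q_{n}.png",cv2.resize(im,None,fx=14,fy=14,interpolation=cv2.INTER_CUBIC))
E
```

```text
7.93 mean tcp/phi/F/M/w [601.24, 23.99, 54.86, 96.86, -0.04, 0.24, -3.09, 0.04, -0.14, 0.0, 49.87] std [0.24, 0.06, 0.44, 0.01, 0.2, 0.37, 0.4, 0.02, 0.04, 0.05, 0.2]
```

View pics/q_side.png

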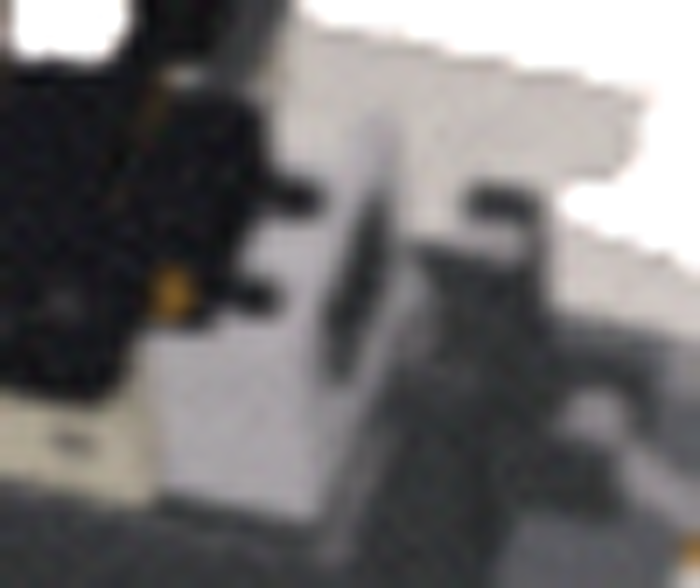

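View pics/q_top.png

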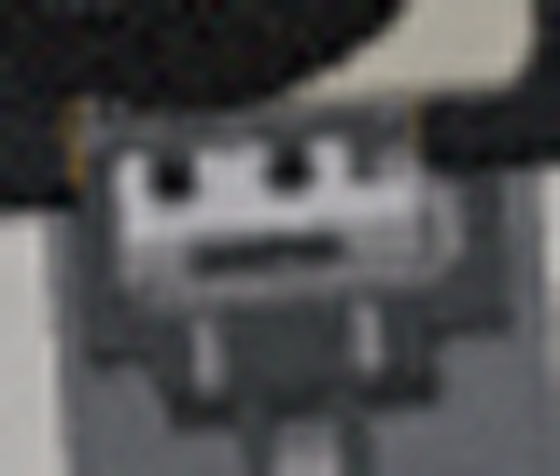

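```bash
python3 - <<'E'
from ov import *
c=capture("top");g=cv2.cvtColor(c["img"],cv2.COLOR_BGR2GRAY).astype(np.float32)
# sample along nest y at nest x = +25..+34 at z=.028
M=R.from_euler("z",-173.2,degrees=True).as_matrix()
ys=np.arange(-48,49,1.)
for z,xs in((.028,(38,40,42,44)),(.031,(30,33,35))):
    pr=[]
    for x in xs:
        P=np.array([[x*.001,y*.001,0] for y in ys])@M.T+[.6013,.0236,z];q=proj(c,P).astype(np.float32)
        pr.append(cv2.remap(g,q[:,0].copy(),q[:,1].copy(),cv2.INTER_CUBIC).ravel())
    pr=np.mean(pr,0);print(z,[f"{int(y)}:{v:.0f}" for y,v in zip(ys,pr)][::2])
# along nest x at y in -15..15
xs=np.arange(28,60,1.)
for z in(.028,):
    pr=[]
    for y in (-18,-14,14,18):
        P=np.array([[x*.001,y*.001,0] for x in xs])@M.T+[.6013,.0236,z];q=proj(c,P).astype(np.float32)
        pr.append(cv2.remap(g,q[:,0].copy(),q[:,1].copy(),cv2.INTER_CUBIC).ravel())
    print([f"{int(y)}:{v:.0f}" for y,v in zip(xs,np.mean(pr,0))])
E
```

```text
0.028 ['-48:81', '-46:77', '-44:62', '-42:44', '-40:38', '-38:31', '-36:27', '-34:27', '-32:27', '-30:28', '-28:32', '-26:35', '-24:36', '-22:38', '-20:41', '-18:44', '-16:43', '-14:41', '-12:39', '-10:39', '-8:38', '-6:37', '-4:37', '-2:38', '0:37', '2:36', '4:38', '6:38', '8:38', '10:41', '12:43', '14:40', '16:36', '18:38', '20:36', '22:35', '24:34', '26:33', '28:30', '30:29', '32:28', '34:27', '36:28', '38:33', '40:39', '42:41', '44:50', '46:75', '48:81']
0.031 ['-48:82', '-46:80', '-44:62', '-42:48', '-40:38', '-38:31', '-36:27', '-34:26', '-32:34', '-30:48', '-28:56', '-26:53', '-24:54', '-22:56', '-20:50', '-18:39', '-16:30', '-14:31', '-12:31', '-10:29', '-8:29', '-6:30', '-4:29', '-2:31', '0:31', '2:30', '4:29', '6:30', '8:38', '10:48', '12:56', '14:56', '16:56', '18:56', '20:57', '22:53', '24:43', '26:47', '28:53', '30:45', '32:29', '34:27', '36:26', '38:33', '40:42', '42:44', '44:49', '46:71', '48:82']
['28:64', '29:57', '30:50', '31:45', '32:42', '33:41', '34:41', '35:42', '36:46', '37:49', '38:50', '39:47', '40:43', '41:38', '42:35', '43:34', '44:35', '45:37', '46:38', '47:39', '48:39', '49:39', '50:39', '51:39', '52:40', '53:39', '54:37', '55:33', '56:29', '57:25', '58:22', '59:19']
```

>>> {"fn": "play_rows", "kwargs": {"series": [0.0005, 0, -0.0006, 0, 0.0005, 0, -0.0006, 0, 0.0008, 0, 0, 0, 0.0008, 0, 0, 0, 0.0008, 0, 0, 0]}}

```text
time_s: 8.55
tcp_pos: [0.6016, 0.0228, 0.052]
eef_rot: [98.9, 90.0, -164.3]
contact_force: [0.3, -0.0, -3.1]
gripper_width: 0.05
```

```bash
python3 -c "
from plan import *
avg(4)"
```

```text
8.7 mean tcp/phi/F/M/w [601.53, 22.83, 51.87, 96.86, 0.36, -0.37, -2.84, 0.06, -0.17, 0.01, 49.88] std [0.05, 0.01, 0.08, 0.0, 0.45, 0.52, 0.16, 0.03, 0.02, 0.03, 0.08]
```

>>> {"fn": "play_rows", "kwargs": {"series": [0.0008, 0, 0, 0, 0.0008, 0, 0, 0, 0.0008, 0, 0, 0, 0.0008, 0, 0, 0, 0, 0, 0, 0]}}

```text
time_s: 9.17
tcp_pos: [0.6015, 0.0229, 0.0486]
eef_rot: [96.7, 90.0, -166.4]
contact_force: [-0.3, 0.2, -2.9]
gripper_width: 0.05
```

```bash
python3 -c "
from plan import *
avg(4)"
```

```text
9.32 mean tcp/phi/F/M/w [601.55, 22.87, 48.73, 96.87, -0.17, -0.07, -3.32, 0.04, -0.18, 0.0, 49.82] std [0.07, 0.01, 0.1, 0.0, 0.36, 0.38, 0.29, 0.02, 0.03, 0.04, 0.3]
```

>>> {"fn": "play_rows", "kwargs": {"series": [0.0008, 0, 0, 0, 0.0008, 0, 0, 0, 0.0008, 0, 0, 0, 0, 0, 0, 0, 0, 0, 0, 0]}}

```text
time_s: 9.78
tcp_pos: [0.6019, 0.0229, 0.0465]
eef_rot: [-84.5, 90.0, 12.4]
contact_force: [2.0, -0.5, -3.5]
gripper_width: 0.0498
```

>>> {"fn": "play_rows", "kwargs": {"series": [0.0008, 0, 0, 0, 0.0008, 0, 0, 0, 0, 0, 0, 0, 0, 0, 0, 0, 0, 0, 0, 0]}}

```text
time_s: 10.2
tcp_pos: [0.6018, 0.023, 0.0449]
eef_rot: [-76.1, 90.0, 20.7]
contact_force: [1.7, 0.1, -3.8]
gripper_width: 0.0503
```

```bash
python3 -c "
from plan import *
avg(4)"
```

```text
10.35 mean tcp/phi/F/M/w [601.84, 22.95, 44.88, 96.87, 2.54, 0.31, -4.04, 0.19, -1.04, 0.05, 50.05] std [0.02, 0.01, 0.02, 0.0, 0.68, 0.42, 0.47, 0.02, 0.04, 0.03, 0.2]
```

>>> {"fn": "play_rows", "kwargs": {"series": [0, -0.0004, 0, 0, 0, -0.0004, 0, 0, 0.0008, 0, 0, 0, 0.0008, 0, 0, 0, 0, 0, 0, 0]}}

```text
time_s: 10.82
tcp_pos: [0.602, 0.0228, 0.043]
eef_rot: [98.4, 90.0, -164.8]
contact_force: [-1.5, -0.6, -2.7]
gripper_width: 0.0497
```

```bash
python3 -c "
from plan import *
avg(4)"
```

```text
10.97 mean tcp/phi/F/M/w [602.05, 22.85, 43.04, 96.86, -0.36, -0.26, -3.11, 0.06, -0.18, 0.02, 49.68] std [0.03, 0.01, 0.05, 0.0, 0.68, 0.22, 0.59, 0.01, 0.01, 0.02, 0.16]
```

>>> {"fn": "play_rows", "kwargs": {"series": [0.0008, -0.0003, 0, 0, 0.0008, -0.0002, 0, 0, 0.0008, 0, 0, 0, 0.0008, 0, 0, 0, 0.0008, 0, 0, 0]}}

```text
time_s: 11.43
tcp_pos: [0.6028, 0.023, 0.0391]
eef_rot: [95.5, 90.0, -167.6]
contact_force: [0.5, 0.6, -2.4]
gripper_width: 0.0499
```

>>> {"fn": "play_rows", "kwargs": {"series": [0.0008, 0, 0, 0, 0.0008, 0, 0, 0, 0.0008, 0, 0, 0, 0, 0, 0, 0, 0, 0, 0, 0]}}

```text
time_s: 11.85
tcp_pos: [0.6029, 0.023, 0.0368]
eef_rot: [111.9, 90.0, -151.2]
contact_force: [-0.0, -0.0, -3.3]
gripper_width: 0.0501
```

```bash
python3 -c "
from plan import *
avg(4)"
```

```text
12.0 mean tcp/phi/F/M/w [602.93, 23.03, 36.86, 96.87, -0.48, 0.01, -3.05, 0.05, -0.15, -0.01, 49.81] std [0.03, 0.01, 0.04, 0.0, 0.54, 0.14, 0.66, 0.03, 0.03, 0.02, 0.23]
```

5 mm to go, no contact force.

>>> {"fn": "play_rows", "kwargs": {"series": [0.0008, 0, 0, 0, 0.0008, 0, 0, 0, 0.0008, 0, 0, 0, 0.0008, 0, 0, 0, 0, 0, 0, 0]}}

```text
time_s: 12.47
tcp_pos: [0.6027, 0.023, 0.0334]
eef_rot: [99.7, 90.0, -163.4]
contact_force: [-0.4, -0.4, -2.6]
gripper_width: 0.0498
```

>>> {"fn": "play_rows", "kwargs": {"series": [0.0005, 0, 0, 0, 0.0005, 0, 0, 0, 0, 0, 0, 0, 0, 0, 0, 0, 0, 0, 0, 0]}}

```text
time_s: 12.88
tcp_pos: [0.6029, 0.023, 0.0327]
eef_rot: [-86.3, 90.0, 10.6]
contact_force: [-0.4, -0.2, -3.1]
gripper_width: 0.0496
```

```bash
python3 -c "
from plan import *
avg(4)"
```

```text
13.03 mean tcp/phi/F/M/w [602.93, 23.04, 32.69, 96.86, 0.24, -0.23, -3.09, 0.06, -0.18, -0.02, 49.69] std [0.01, 0.01, 0.01, 0.0, 0.5, 0.37, 0.35, 0.02, 0.01, 0.01, 0.27]
```

>>> {"fn": "play_rows", "kwargs": {"series": [0.0004, 0, 0, 0, 0.0004, 0, 0, 0, 0, 0, 0, 0, 0, 0, 0, 0, 0, 0, 0, 0]}}

```text
time_s: 13.5
tcp_pos: [0.6029, 0.023, 0.0318]
eef_rot: [127.7, 90.0, -135.4]
contact_force: [-0.0, 0.1, -3.1]
gripper_width: 0.0501
```

>>> {"fn": "play_rows", "kwargs": {"series": [0.0004, 0, 0, 0, 0.0003, 0, 0, 0, 0, 0, 0, 0, 0, 0, 0, 0, 0, 0, 0, 0]}}

```text
time_s: 13.92
tcp_pos: [0.603, 0.023, 0.0317]
eef_rot: [-98.6, 90.0, -1.7]
contact_force: [-4.0, 0.5, 5.8]
gripper_width: 0.0498
```

```bash
python3 -c "
from plan import *
avg(4)"
```

```text
14.07 mean tcp/phi/F/M/w [602.97, 23.03, 31.66, 96.87, -3.4, 0.2, 5.49, 0.2, 1.09, -0.04, 49.82] std [0.01, 0.01, 0.0, 0.0, 0.33, 0.57, 0.71, 0.06, 0.02, 0.05, 0.15]
```

>>> {"fn": "play_rows", "kwargs": {"series": [0, 0, 0, 0, 0, 0, 0, 0, 0, 0, 0, 0, 0, 0, 0, 0, 0, 0, 0, 0], "jaw": 80}}

```text
time_s: 14.53
tcp_pos: [0.603, 0.023, 0.0311]
eef_rot: [-107.3, 90.0, -10.4]
contact_force: [-0.1, 0.0, -0.2]
gripper_width: 0.0694
```

>>> {"fn": "play_rows", "kwargs": {"series": [0, 0, 0, 0, -0.003, 0, 0, 0, -0.01, 0, 0, 0, -0.02, 0, 0, 0, -0.03, 0, 0, 0]}}

```text
time_s: 14.95
tcp_pos: [0.6013, 0.0226, 0.0933]
eef_rot: [98.7, 89.7, -164.4]
contact_force: [1.2, -0.0, -0.7]
gripper_width: 0.0699
```

>>> {"fn": "play_rows", "kwargs": {"series": [-0.03, 0, 0, 0, -0.03, 0, 0, 0, -0.03, 0, 0, 0, -0.03, 0, 0, 0, -0.01, 0, 0, 0]}}

```text
time_s: 15.37
tcp_pos: [0.6048, 0.0231, 0.2305]
eef_rot: [-87.9, 89.6, 9.0]
contact_force: [-0.7, 0.3, 0.2]
gripper_width: 0.07
```

```bash
python3 -c "
from plan import *
plan(.5192,-.3302,.2,100.5,15)"
```

```text
t 15.37 tcp [0.6048 0.0231 0.2305] phi 96.9 tilt [ 0.0076  0.0012 -1.    ] F [-0.7  0.3  0.2] w 0.07 J [  21.   14.   -9.    0.  -67. -104.]
d [-0.0856 -0.3533 -0.0305] spin -3.5998289749355763
0.0020, 0.0085, -0.0227, -0.0042,
0.0020, 0.0086, -0.0227, -0.0042,
0.0020, 0.0087, -0.0226, -0.0042,
0.0020, 0.0088, -0.0226, -0.0042,
0.0020, 0.0089, -0.0226, -0.0042

0.0020, 0.0090, -0.0225, -0.0042,
0.0020, 0.0091, -0.0225, -0.0042,
0.0020, 0.0092, -0.0224, -0.0042,
0.0020, 0.0093, -0.0224, -0.0042,
0.0020, 0.0093, -0.0224, -0.0042

0.0020, 0.0094, -0.0223, -0.0042,
0.0020, 0.0095, -0.0223, -0.0042,
0.0020, 0.0096, -0.0222, -0.0042,
0.0020, 0.0097, -0.0222, -0.0042,
0.0020, 0.0098, -0.0222, -0.0042
```

>>> {"fn": "play_rows", "kwargs": {"series": [0.002, 0.0085, -0.0227, -0.004, 0.002, 0.0086, -0.0227, -0.004, 0.002, 0.0087, -0.0226, -0.004, 0.002, 0.0088, -0.0226, -0.004, 0.002, 0.0089, -0.0226, -0.004]}}

```text
time_s: 15.78
tcp_pos: [0.5737, -0.0957, 0.2149]
eef_rot: [-90.9, 90.0, 7.1]
contact_force: [0.8, -0.4, 0.3]
gripper_width: 0.0698
```

>>> {"fn": "play_rows", "kwargs": {"series": [0.002, 0.009, -0.0225, -0.004, 0.002, 0.0091, -0.0225, -0.004, 0.002, 0.0092, -0.0224, -0.004, 0.002, 0.0093, -0.0224, -0.004, 0.002, 0.0093, -0.0224, -0.004]}}

```text
time_s: 16.2
tcp_pos: [0.5448, -0.2136, 0.2049]
eef_rot: [-106.1, 90.0, -7.0]
contact_force: [0.2, 0.8, 0.7]
gripper_width: 0.0703
```

>>> {"fn": "play_rows", "kwargs": {"series": [0.002, 0.0094, -0.0223, -0.004, 0.002, 0.0095, -0.0223, -0.004, 0.002, 0.0096, -0.0222, -0.004, 0.002, 0.0097, -0.0222, -0.004, 0.002, 0.0098, -0.0222, -0.004], "jaw": 65}}

```text
time_s: 16.62
tcp_pos: [0.5161, -0.3313, 0.1949]
eef_rot: [-120.6, 90.0, -20.3]
contact_force: [0.8, 0.3, 0.2]
gripper_width: 0.0572
```

```bash
python3 -c "
from ov import *
plan(.5192,-.3302,.06,100.5,5)
it=[(box(.6013,.0236,-173.17,0,.008,-.09,.09,-.045,.045),(0,0,255)),(box(.603,.023,-173.13,.008,.054,-.036,.036,-.025,.025),(0,255,0)),(box(.5192,-.3302,-169.53,0,.018,-.088,.088,-.01,.01),(255,0,0))]
overlay('top',250,155,64,90,6,'r1.png',it)
overlay('side',220,235,110,80,7,'r2.png',it)
cv2.imwrite('pics/r3.png',capture('top')['img'])"
```

```text
t 16.62 tcp [ 0.5161 -0.3313  0.1949] phi 100.32 tilt [ 6.e-04 -2.e-04 -1.e+00] F [0.8 0.3 0.2] w 0.0572 J [-14.  16. -10.   0. -64. -65.]
d [ 0.0031  0.0011 -0.1349] spin -0.17951063419747015
0.0270, -0.0007, 0.0001, -0.0006,
0.0270, -0.0007, 0.0001, -0.0006,
0.0270, -0.0007, 0.0001, -0.0006,
0.0270, -0.0007, 0.0001, -0.0006,
0.0270, -0.0007, 0.0001, -0.0006
```

View pics/r1.png

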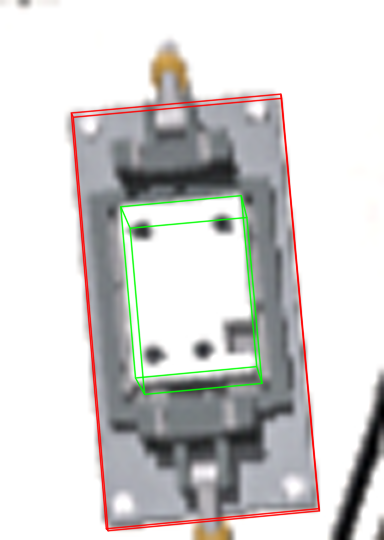

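View pics/r2.png

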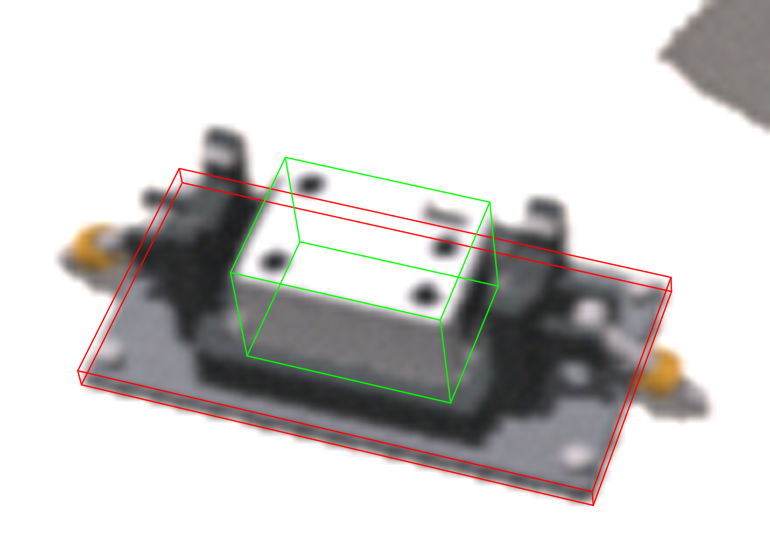

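View pics/r3.png

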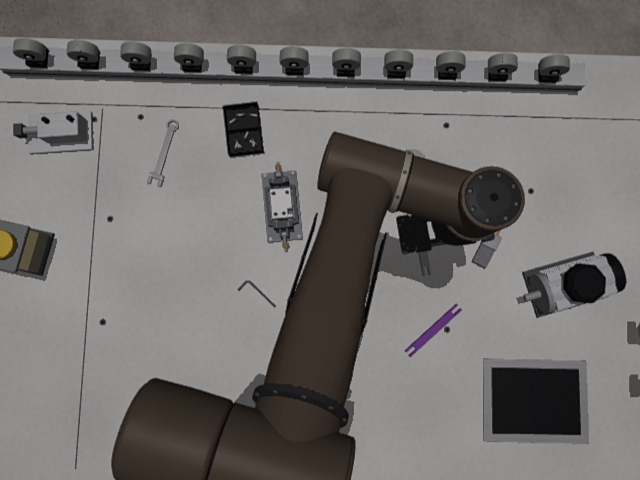

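>>> {"fn": "play_rows", "kwargs": {"series": [0.028, -0.0008, 0.0001, 0, 0.028, -0.0008, 0.0001, 0, 0.028, -0.0008, 0.0001, 0, 0.028, -0.0008, 0.0001, 0, 0.023, -0.0008, 0.0001, -0.003]}}

```text
time_s: 17.18
tcp_pos: [0.5203, -0.3279, 0.058]
eef_rot: [21.2, 90.0, 121.7]
contact_force: [0.8, 0.6, -0.4]
gripper_width: 0.0571
```

```bash
python3 -c "
from ov import *
plan(.5202,-.3302,.005,100.5,5)
s=capture('side');crop(s,300,140,120,90,6,'u.png')"
```

```text
t 17.18 tcp [ 0.5203 -0.3279  0.058 ] phi 100.5 tilt [-2.e-04  3.e-04 -1.e+00] F [ 0.8  0.6 -0.4] w 0.0571 J [-14.  24. -19.  -0. -48. -65.]
d [-0.0001 -0.0023 -0.053 ] spin 0.0004834162656948138
0.0106, 0.0001, -0.0004, 0.0000,
0.0106, 0.0001, -0.0004, 0.0000,
0.0106, 0.0001, -0.0004, 0.0000,
0.0106, 0.0001, -0.0004, 0.0000,
0.0106, 0.0001, -0.0004, 0.0000
```

View pics/u.png

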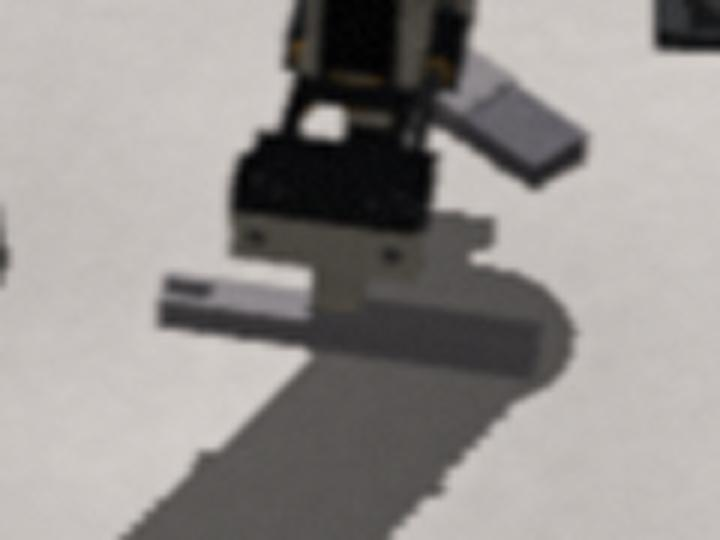

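>>> {"fn": "play_rows", "kwargs": {"series": [0.011, 0.0001, -0.0005, 0, 0.011, 0.0001, -0.0005, 0, 0.011, 0, -0.0004, 0, 0.011, 0, -0.0004, 0, 0.006, 0, -0.0004, 0]}}

```text
time_s: 17.65
tcp_pos: [0.5205, -0.3311, 0.0083]
eef_rot: [28.1, 90.0, 128.6]
contact_force: [-0.3, -0.4, 0.0]
gripper_width: 0.0571
```

```bash
python3 -c "
from ov import *
plan(.5202,-.3302,.005,100.5,5)
s=capture('side');crop(s,300,140,120,90,6,'u.png')"
```

```text
t 17.65 tcp [ 0.5205 -0.3311  0.0083] phi 100.46 tilt [-2.e-04  2.e-04 -1.e+00] F [-0.3 -0.4  0. ] w 0.0571 J [-14.  28. -21.  -0. -42. -65.]
d [-0.0003  0.0009 -0.0033] spin -0.03685416221179594
0.0007, 0.0000, 0.0002, -0.0001,
0.0007, 0.0000, 0.0002, -0.0001,
0.0007, 0.0000, 0.0002, -0.0001,
0.0007, 0.0000, 0.0002, -0.0001,
0.0007, 0.0000, 0.0002, -0.0001
```

View pics/u.png

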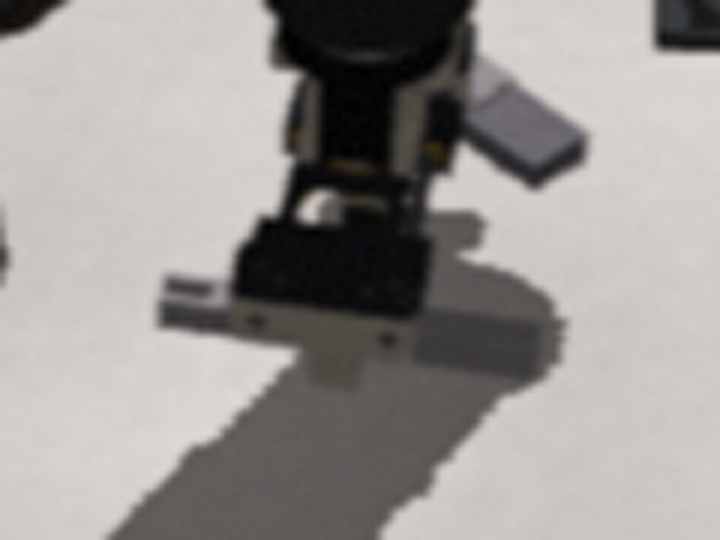

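>>> {"fn": "play_rows", "kwargs": {"series": [0.001, 0, 0.0003, 0, 0.001, 0, 0.0003, 0, 0.001, 0, 0.0003, 0, 0.0008, 0, 0, 0, 0, 0, 0, 0]}}

```text
time_s: 18.12
tcp_pos: [0.5206, -0.3303, 0.0056]
eef_rot: [-115.4, 90.0, -14.9]
contact_force: [0.0, 0.3, 0.5]
gripper_width: 0.0569
```

>>> {"fn": "play_rows", "kwargs": {"series": [0, 0, 0, 0, 0, 0, 0, 0, 0, 0, 0, 0, 0, 0, 0, 0, 0, 0, 0, 0], "jaw": 5, "squeeze": 30}}

```text
time_s: 18.53
tcp_pos: [0.5205, -0.3303, 0.0055]
eef_rot: [-111.5, 90.0, -11.0]
contact_force: [0.7, 0.9, 0.1]
gripper_width: 0.029
```

>>> {"fn": "play_rows", "kwargs": {"series": [0, 0, 0, 0, 0, 0, 0, 0, 0, 0, 0, 0, 0, 0, 0, 0, 0, 0, 0, 0]}}

```text
time_s: 18.95
tcp_pos: [0.5205, -0.3304, 0.0054]
eef_rot: [-142.8, 90.0, -42.3]
contact_force: [1.4, -1.4, -0.1]
gripper_width: 0.0198
```

```bash
python3 -c "
from ov import *
avg(4)"
```

```text
19.1 mean tcp/phi/F/M/w [520.55, -330.39, 5.41, 100.48, 0.5, -1.19, 0.03, -0.37, -0.23, 0.0, 19.77] std [0.02, 0.02, 0.01, 0.0, 0.58, 0.25, 0.46, 0.05, 0.02, 0.02, 0.11]
```

Gripped at 20 mm wide. Lifting.

>>> {"fn": "play_rows", "kwargs": {"series": [-0.01, 0, 0, 0, -0.02, 0, 0, 0, -0.03, 0, 0, 0, -0.035, 0, 0, 0, -0.035, 0, 0, 0]}}

```text
time_s: 19.57
tcp_pos: [0.519, -0.3295, 0.1359]
eef_rot: [52.8, 89.8, 153.2]
contact_force: [1.4, -0.4, -5.2]
gripper_width: 0.0198
```

```bash
python3 -c "
from ov import *
s=capture('side');crop(s,280,100,140,120,5,'v.png')
plan(.6025,.023,.14,96.8,15)
"
```

```text
t 19.62 tcp [ 0.5228 -0.3316  0.1446] phi 100.55 tilt [ 0.007  -0.0039 -1.    ] F [ 3.3 -2.6  4.2] w 0.0197 J [-14.  19. -13.   0. -57. -65.]
d [ 0.0797  0.3546 -0.0046] spin 3.7532294050711528
0.0003, -0.0096, 0.0223, 0.0044,
0.0003, -0.0095, 0.0223, 0.0044,
0.0003, -0.0094, 0.0224, 0.0044,
0.0003, -0.0093, 0.0224, 0.0044,
0.0003, -0.0092, 0.0224, 0.0044

0.0003, -0.0091, 0.0225, 0.0044,
0.0003, -0.0090, 0.0225, 0.0044,
0.0003, -0.0089, 0.0226, 0.0044,
0.0003, -0.0088, 0.0226, 0.0044,
0.0003, -0.0087, 0.0226, 0.0044

0.0003, -0.0086, 0.0227, 0.0044,
0.0003, -0.0085, 0.0227, 0.0044,
0.0003, -0.0084, 0.0227, 0.0044,
0.0003, -0.0083, 0.0228, 0.0044,
0.0003, -0.0082, 0.0228, 0.0044
```

View pics/v.png

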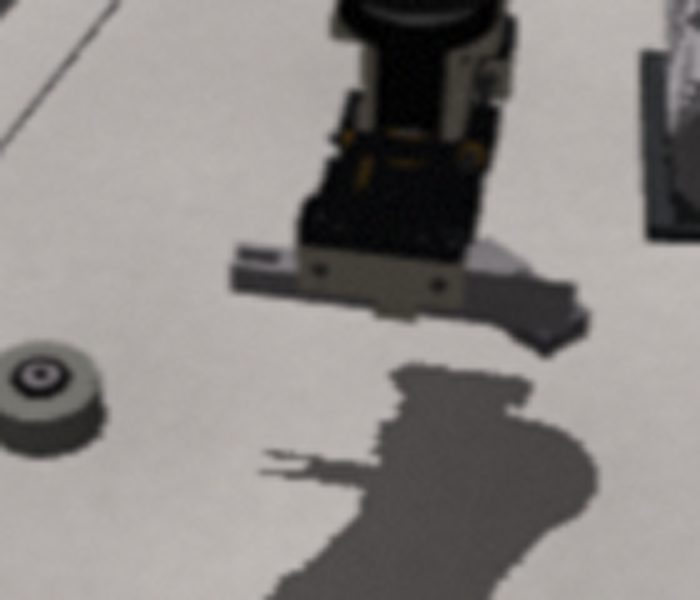

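>>> {"fn": "play_rows", "kwargs": {"series": [0, -0.0096, 0.0223, 0.0044, 0, -0.0095, 0.0223, 0.0044, 0, -0.0094, 0.0224, 0.0044, 0, -0.0093, 0.0224, 0.0044, 0, -0.0092, 0.0224, 0.0044]}}

```text
time_s: 20.03
tcp_pos: [0.5465, -0.2107, 0.135]
eef_rot: [52.1, 89.9, 151.3]
contact_force: [0.0, 0.9, -5.9]
gripper_width: 0.0199
```

>>> {"fn": "play_rows", "kwargs": {"series": [0, -0.0091, 0.0225, 0.0044, 0, -0.009, 0.0225, 0.0044, 0, -0.0089, 0.0226, 0.0044, 0, -0.0088, 0.0226, 0.0044, 0, -0.0087, 0.0226, 0.0044]}}

```text
time_s: 20.45
tcp_pos: [0.5734, -0.0924, 0.135]
eef_rot: [67.1, 89.9, 165.0]
contact_force: [0.4, 0.4, -4.9]
gripper_width: 0.02
```

>>> {"fn": "play_rows", "kwargs": {"series": [0, -0.0086, 0.0227, 0.0044, 0, -0.0085, 0.0227, 0.0044, 0, -0.0084, 0.0227, 0.0044, 0, -0.0083, 0.0228, 0.0044, 0, -0.0082, 0.0228, 0.0044]}}

```text
time_s: 20.87
tcp_pos: [0.6003, 0.0256, 0.135]
eef_rot: [79.5, 89.9, 176.1]
contact_force: [0.6, -0.4, -5.3]
gripper_width: 0.0195
```

```bash
python3 -c "
from ov import *
avg(4)
plan(.6025,.023,.09,96.8,5)
"
```

```text
21.02 mean tcp/phi/F/M/w [601.04, 27.07, 134.95, 96.76, 0.43, 0.18, -5.04, 0.17, -0.33, 0.04, 19.63] std [0.64, 1.38, 0.08, 0.06, 1.2, 1.49, 0.63, 0.23, 0.28, 0.03, 0.15]
t 21.07 tcp [0.6003 0.0251 0.1348] phi 96.76 tilt [-1.8e-03 -1.0e-04 -1.0e+00] F [-0.3 -0.3 -5.3] w 0.02 J [  21.   18.  -16.   -0.  -56. -104.]
d [ 0.0022 -0.0021 -0.0448] spin -0.03790683404315587
0.0090, -0.0004, -0.0005, -0.0001,
0.0090, -0.0004, -0.0005, -0.0001,
0.0090, -0.0004, -0.0005, -0.0001,
0.0090, -0.0004, -0.0005, -0.0001,
0.0090, -0.0004, -0.0005, -0.0001
```

>>> {"fn": "play_rows", "kwargs": {"series": [0.011, -0.0004, -0.0004, 0, 0.011, -0.0004, -0.0004, 0, 0.011, -0.0004, -0.0004, 0, 0.011, -0.0004, -0.0004, 0, 0.01, -0.0004, -0.0004, 0]}}

```text
time_s: 21.48
tcp_pos: [0.6027, 0.0219, 0.0794]
eef_rot: [98.5, 89.9, -164.9]
contact_force: [0.3, -0.4, -4.3]
gripper_width: 0.0196
```

```bash
python3 - <<'E'
from ov import *
a=avg(6)
x,y,z=a[:3]/1000;u=z-.0054;yaw=a[3]-270
it=[(box(x,y,yaw,u,u+.018,-.088,.088,-.01,.01),(0,255,0)),(box(.603,.023,-173.1,.04,.067,.050,.062,-.024,.024),(0,255,255)),(box(.603,.023,-173.1,.04,.067,-.062,-.05,-.024,.024),(0,255,255))]
overlay("side",215,220,110,85,7,"w1.png",it);overlay("top",250,155,70,90,7,"w2.png",it)
overlay("side",215,220,110,85,7,"w3.png",[]);overlay("top",250,155,70,90,7,"w4.png",[])
E
```

```text
21.73 mean tcp/phi/F/M/w [602.66, 22.06, 79.6, 96.66, 0.01, 0.03, -4.9, 0.04, -0.13, -0.0, 19.75] std [0.73, 0.28, 1.34, 0.03, 0.62, 0.39, 1.31, 0.04, 0.11, 0.03, 0.22]
```

View pics/w1.png

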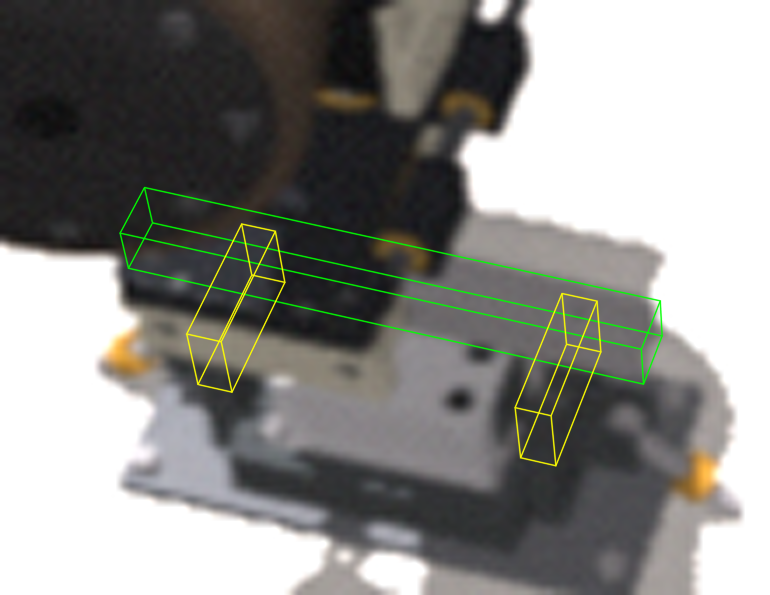

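View pics/w2.png

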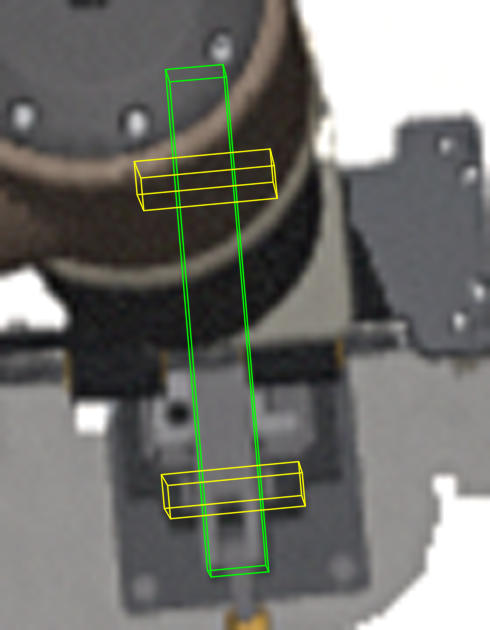

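View pics/w4.png

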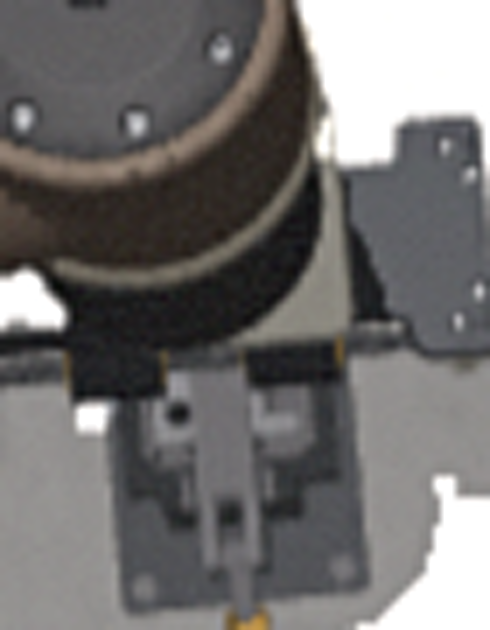

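>>> {"fn": "play_rows", "kwargs": {"series": [0.002, 0, 0.0004, -0.002, 0.002, 0, 0.0004, 0, 0.002, 0, 0, 0, 0.002, 0, 0, 0, 0.001, 0, 0, 0]}}

```text
time_s: 22.4
tcp_pos: [0.6031, 0.0234, 0.0719]
eef_rot: [95.4, 90.0, -167.8]
contact_force: [-0.5, -0.8, -5.6]
gripper_width: 0.0194
```

```bash
python3 - <<'E'
from ov import *
a=avg(4)
E
```

```text
22.55 mean tcp/phi/F/M/w [603.12, 23.38, 71.96, 96.81, 0.08, 0.07, -5.06, 0.04, -0.14, 0.01, 19.56] std [0.08, 0.01, 0.15, 0.0, 0.37, 0.63, 0.35, 0.02, 0.03, 0.01, 0.12]
```

>>> {"fn": "play_rows", "kwargs": {"series": [0.001, 0, 0, 0, 0.001, 0, 0, 0, 0.001, 0, 0, 0, 0, 0, 0, 0, 0, 0, 0, 0]}}

```text
time_s: 23.02
tcp_pos: [0.6033, 0.0234, 0.0693]
eef_rot: [105.1, 90.0, -158.0]
contact_force: [-0.8, -0.2, -4.9]
gripper_width: 0.0195
```

```bash
python3 - <<'E'
from ov import *
a=avg(4)
overlay("side",215,220,110,85,7,"x3.png",[]);overlay("top",262,195,50,60,10,"x4.png",[])
E
```

```text
23.17 mean tcp/phi/F/M/w [603.33, 23.41, 69.35, 96.81, -0.78, -0.1, -4.28, 0.06, -0.16, -0.01, 19.73] std [0.03, 0.01, 0.04, 0.0, 0.16, 0.13, 0.7, 0.03, 0.03, 0.03, 0.2]
```

View pics/x3.png

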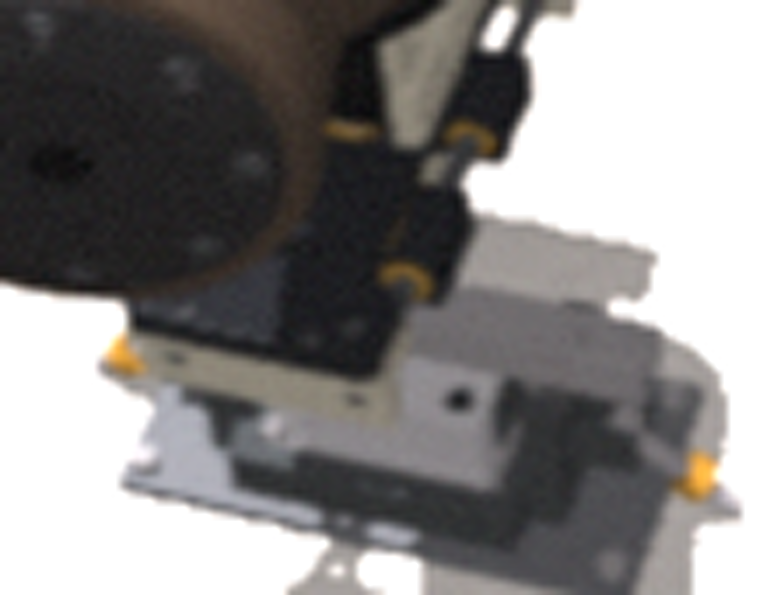

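View pics/x4.png

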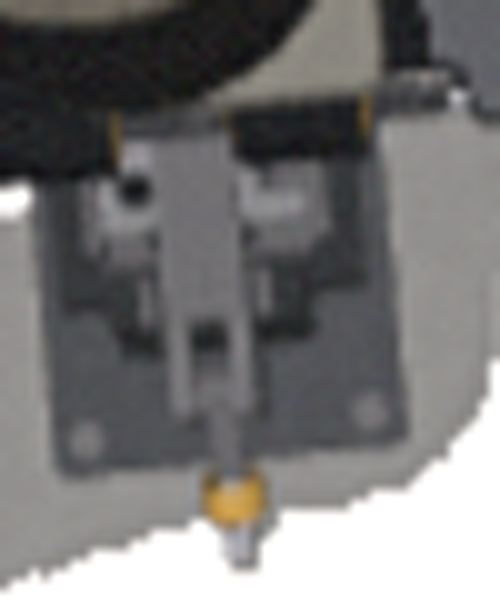

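>>> {"fn": "play_rows", "kwargs": {"series": [0.001, 0, 0, 0, 0.001, 0, 0, 0, 0.001, 0, 0, 0, 0.001, 0, 0, 0, 0, 0, 0, 0]}}

```text
time_s: 23.73
tcp_pos: [0.6032, 0.0234, 0.065]
eef_rot: [96.4, 90.0, -166.8]
contact_force: [0.7, 0.1, -4.8]
gripper_width: 0.0198
```

>>> {"fn": "play_rows", "kwargs": {"series": [0.001, 0, 0, 0, 0.001, 0, 0, 0, 0.0005, 0, 0, 0, 0, 0, 0, 0, 0, 0, 0, 0]}}

```text
time_s: 24.15
tcp_pos: [0.6033, 0.0234, 0.0628]
eef_rot: [107.9, 90.0, -155.3]
contact_force: [-0.2, -0.1, -4.7]
gripper_width: 0.0198
```

```bash
python3 - <<'E'
from ov import *
a=avg(4)
E
```

```text
24.3 mean tcp/phi/F/M/w [603.35, 23.43, 62.88, 96.81, -0.27, 0.13, -4.8, 0.05, -0.15, -0.01, 19.66] std [0.03, 0.01, 0.04, 0.0, 0.08, 0.46, 0.35, 0.03, 0.01, 0.01, 0.1]
```

>>> {"fn": "play_rows", "kwargs": {"series": [0.0007, 0, 0, 0, 0.0007, 0, 0, 0, 0.0005, 0, 0, 0, 0, 0, 0, 0, 0, 0, 0, 0]}}

```text
time_s: 24.77
tcp_pos: [0.6033, 0.0234, 0.0609]
eef_rot: [110.9, 90.0, -152.3]
contact_force: [-0.2, 0.6, -4.8]
gripper_width: 0.02
```

>>> {"fn": "play_rows", "kwargs": {"series": [0.0003, 0, 0, 0, 0.0003, 0, 0, 0, 0, 0, 0, 0, 0, 0, 0, 0, 0, 0, 0, 0]}}

```text
time_s: 25.18
tcp_pos: [0.6034, 0.0234, 0.0604]
eef_rot: [-78.9, 90.0, 17.9]
contact_force: [-0.6, -0.2, -4.4]
gripper_width: 0.0198
```

```bash
python3 - <<'E'
from ov import *
a=avg(4)
E
```

```text
25.33 mean tcp/phi/F/M/w [603.38, 23.44, 60.44, 96.81, -0.78, -0.17, -3.65, 0.07, -0.09, 0.01, 19.64] std [0.01, 0.02, 0.01, 0.0, 0.54, 0.19, 0.7, 0.03, 0.04, 0.03, 0.17]
```

>>> {"fn": "play_rows", "kwargs": {"series": [0.0003, 0, 0, 0, 0, 0, 0, 0, 0, 0, 0, 0, 0, 0, 0, 0, 0, 0, 0, 0]}}

```text
time_s: 25.8
tcp_pos: [0.6034, 0.0234, 0.0604]
eef_rot: [-93.7, 90.0, 3.1]
contact_force: [-2.6, 0.1, 1.5]
gripper_width: 0.0196
```

```bash
python3 - <<'E'
from ov import *
a=avg(4)
E
```

```text
25.95 mean tcp/phi/F/M/w [603.4, 23.43, 60.4, 96.81, -2.8, 0.01, 2.99, 0.22, 0.89, 0.0, 19.69] std [0.01, 0.01, 0.01, 0.0, 0.3, 0.08, 0.99, 0.02, 0.08, 0.04, 0.07]
```

>>> {"fn": "play_rows", "kwargs": {"series": [0, 0, 0, 0, 0, 0, 0, 0, 0, 0, 0, 0, 0, 0, 0, 0, 0, 0, 0, 0], "jaw": 60}}

```text
time_s: 26.42
tcp_pos: [0.6035, 0.0234, 0.06]
eef_rot: [-96.2, 90.0, 0.6]
contact_force: [0.3, 0.6, 0.2]
gripper_width: 0.0476
```

>>> {"fn": "play_rows", "kwargs": {"series": [0, 0, 0, 0, -0.003, 0, 0, 0, -0.01, 0, 0, 0, -0.02, 0, 0, 0, -0.03, 0, 0, 0]}}

```text
time_s: 26.83
tcp_pos: [0.6018, 0.023, 0.1222]
eef_rot: [98.3, 89.7, -165.0]
contact_force: [0.0, 0.6, -0.0]
gripper_width: 0.0524
```

>>> {"fn": "play_rows", "kwargs": {"series": [-0.03, 0, 0, 0, -0.03, 0, 0, 0, -0.02, -0.01, 0.02, 0, -0.01, 0, 0.035, 0, 0, 0, 0.035, 0]}}

```text
time_s: 27.25
tcp_pos: [0.6043, 0.1146, 0.2177]
eef_rot: [-77.0, 89.6, 19.7]
contact_force: [1.0, 0.0, -0.5]
gripper_width: 0.0527
```

>>> {"fn": "play_rows", "kwargs": {"series": [0, 0, 0.035, 0, 0, 0, 0.035, 0, 0, 0, 0.035, 0, 0, 0, 0.035, 0, 0, 0, 0.02, 0]}}

```text
time_s: 27.67
tcp_pos: [0.5831, 0.276, 0.2142]
eef_rot: [-54.4, 89.9, 42.5]
contact_force: [0.5, 0.3, 0.1]
gripper_width: 0.0526
```

```bash
python3 - <<'E'
from ov import *
a=avg(3)
overlay("side",215,220,110,85,7,"y3.png",[]);overlay("top",250,155,64,95,6,"y4.png",[(box(.603,.0234,-173.1,.055,.073,-.088,.088,-.01,.01),(0,255,0))])
cv2.imwrite("pics/y5.png",capture("top")["img"])
E
```

```text
27.77 mean tcp/phi/F/M/w [583.1, 276.77, 213.91, 96.96, 0.3, 0.91, -0.09, 0.09, -0.21, -0.02, 52.56] std [0.02, 0.97, 0.17, 0.04, 0.24, 0.62, 0.71, 0.13, 0.11, 0.02, 0.06]
```

View pics/y3.png

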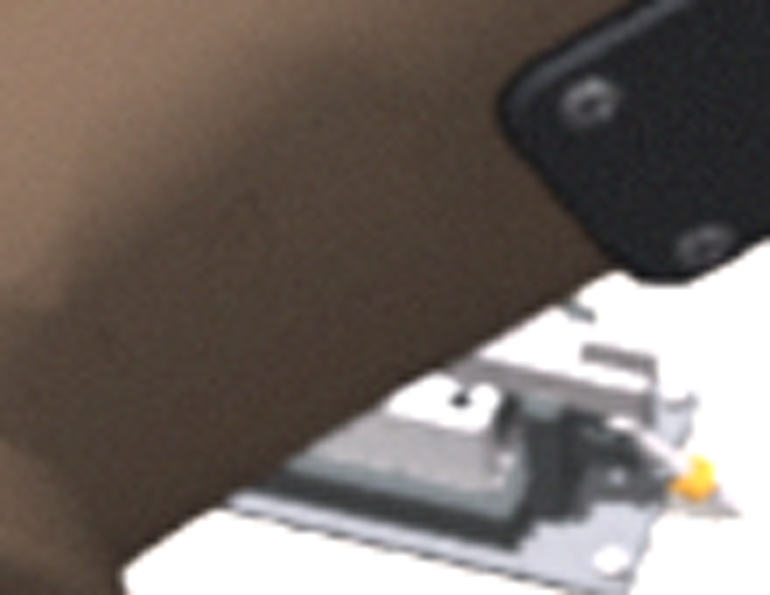

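View pics/y4.png

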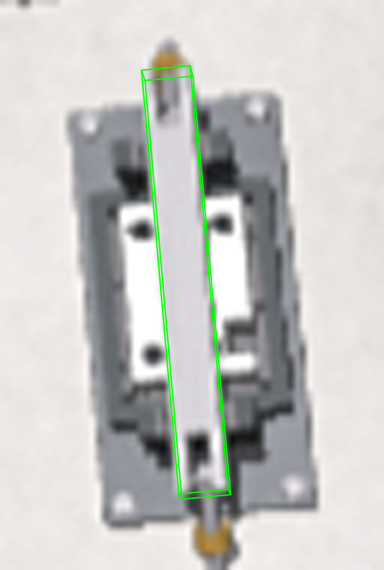

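View pics/y5.png

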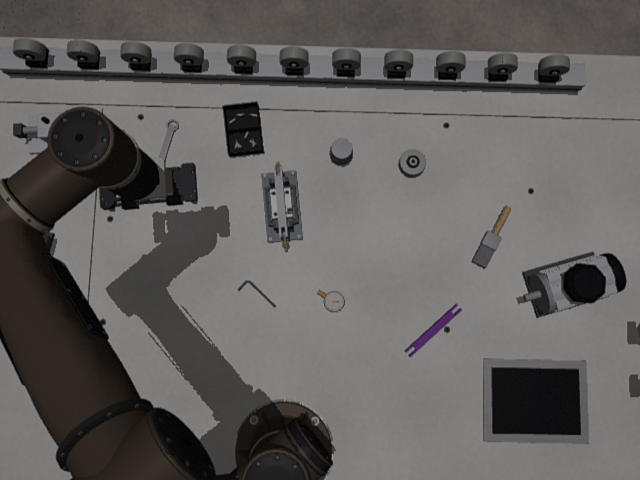

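```bash
python3 -c "
from plant import close_job
print(close_job())"
```

```text
the job is handed in; nothing more can be done
None
```

The cassette is home in the pocket with its notch over the key. The retaining bar lies in both saddles above it. I handed the job in at about 28 s of the 72 s allowed; no verdict came back.

- **Cassette:** I turned it about 80° and lowered it in steps of under 1 mm. The only contact on the way down was about 2.5 N sideways against the pocket's +x end wall. I moved it roughly 1 mm off the wall and carried on. It touched the floor with the tool at 31.7 mm; 31.6 mm was expected. At that point the load was about 9 N, and then I released it.
- **Bar:** I took the grey one and left the purple one alone. It came to rest with the tool at 60.4 mm, the height expected for bar-on-saddle, with a light contact of about 8 N before I let go.
- **Last checks:** The top picture shows the bar lying along the nest, within about 2 mm of centred lengthwise, over the seated cassette. The bystanders and the purple bar look unmoved, and the gripper is well clear.
- **Disagreement:** The camera put the nest centre at (601.3, 23.6) mm, while the seated cassette was at (603.0, 23.0) mm by the arm's own reading. The roughly 2 mm gap matches the stated camera calibration, so I trusted the feel of the pocket.
- **Not fully checked:** In the last side picture the arm hid one end of the bar. I judged that end from the top view and the contact height only.

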